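# Nip up the corner lock nut of a machine base

## Task

The levelling foot in the near left corner (seen from the robot) of the green machine base still has its lock nut loose. Take the large wrench from the rubber mat, put its closed ring over that nut and tighten it clockwise until it comes up firm on its washer, about 2 newton-metres and not overtightened, lifting the ring and setting it back whenever the corner walls stop the swing. Don't push on the base or the nut with the gripper, leave everything else where it is, and lay the wrench flat on the mat again without dropping it.

Things in the scene. Friction and masses are not known exactly. Their poses are not given: they have to be found in the camera images.
- base_frame: Fixed green angle-iron machine base, open in the middle, on four levelling feet. Origin: bench top, straight below the loose nut in its near left corner; x and y along its sides: it reaches from x -45 to 355 and y -315 to 45 mm. Walls 5 mm thick, top 92 mm above the bench; inside them a ledge 50 mm wide, top at 47 mm. Corner plates 80 mm square, top at 52 mm.
- corner_pocket (a point): Fixed point of the base on the loose nut's axis, on top of its washer (37 mm across), 55 mm above the bench; axes as the base. Inner wall faces stand at x = -40 and y = +40 mm from it and 37 mm higher, so a wrench on the nut can point only from the base's +x round to its -y, a quarter turn; beyond, handle or fingers meet a wall.
- locknut (a joint): Turn of the loose nut, rad; grows as it tightens (clockwise from above). Below 0 it is loose: steady drag of about 0.8 Nm, stays where left (nylon insert), starts 1.75 to 2.45 rad short of 0. At 0 it meets its washer and all but stops: from there the torque climbs by about 100 Nm per rad (2 Nm near 0.012, 2.8 Nm near 0.020).
- locknut_seat (a point): Centre of the loose nut's underside, on its washer, 55 mm above the bench; turns with the nut. Steel hexagon 30 mm across flats, 18 mm high (top 2.5 mm chamfered), then a collar 25 mm across up to 21 mm; the 20 mm stud ends 32 mm above this point. Flats face this frame's x axis and every 60 degrees from it.
- wrench: The larger of two steel combination wrenches, 0.42 kg, 250 mm long, lying flat. Origin: ring centre, underside; x along the handle to the open jaw (60 mm wide, ends at x = 228 mm). Ring 49 mm across, 14 mm thick; its six-sided hole, 31.5 mm across flats, fits the nut when both headings agree, modulo 60 degrees, with 5.5 degrees of play each way. Fully down it rests on the washer.
- wrench_grip (a point): Point on the wrench's shank, mid-width and mid-thickness, 130 mm from the ring's centre, 7 mm above the underside; axes as the wrench. The shank is 20 mm wide and 9 mm thick (2.5 to 11.5 mm above the underside), straight from 25 to 178 mm from the ring's centre; the balance point is about 115 mm from it.
- tool_mat: Black rubber mat, 320 mm (x) by 240 mm (y), 4 mm thick, fixed to the bench at the robot's left. Origin: centre of its underside. The large and the small wrench lie on it side by side, about 100 mm apart, rings nearer the robot; which lies left varies.
- small_wrench: Bystander: a smaller wrench of the same kind, 185 mm long, ring 32 mm across. Origin: ring centre, underside; x along its handle.
- spare_foot: Bystander: a spare levelling foot standing inside the base, pad 60 mm across, 20 mm stud upright to 87 mm. Origin: centre of the pad's underside.
- screw_jar: Bystander: amber glass jar of screws with a steel lid, 72 mm across, 95 mm high. Origin: centre of its underside.
- glue_bottle: Bystander: yellow glue bottle, 64 mm across, 185 mm high. Origin: centre of its underside.
- mallet: Bystander: black rubber mallet lying on the bench, head 100 by 56 by 56 mm, wooden handle 240 mm along its -y. Origin: under the centre of the head.
- tape_measure: Bystander: black tape measure, 75 by 38 by 70 mm, standing. Origin: centre of its underside.
- try_square: Bystander: wooden-stocked try square lying flat, stock 110 mm, blade 170 mm. Origin: under the stock's centre.

How it is judged:
On the way, in this order (a step that is already met when the one before it is completed fails the run):
1. the ring of the large wrench is down over the loose nut (horizontal distance between wrench and locknut_seat below 0.004 m and z of wrench in the frame of locknut_seat below 0.007 m), for 0.1 s.
2. the nut is firm on its washer (about 1.1 Nm or more), turned by the wrench on it (value of joint locknut above 0.003 rad and horizontal distance between wrench and locknut_seat below 0.006 m and z of wrench in the frame of locknut_seat below 0.013 m).
At the end, for the whole second after the job is handed in: The nut is left within 0.02 rad of meeting its washer (joint 0), and the large wrench lies flat and still on the mat, its ring's centre within 180 mm (x) and 130 mm (y) of the mat's centre (value of joint locknut between -0.02 and 0.02 rad and z of wrench in the frame of tool_mat between 0.001 and 0.007 m and x of wrench in the frame of tool_mat between -0.18 and 0.18 m and y of wrench in the frame of tool_mat between -0.13 and 0.13 m and angle between wrench's own z axis and vertical below 0.06 rad and linear speed of wrench below 0.02 m/s); the robot touches nothing.
It fails at once if the nut is overtightened: forced more than 0.02 rad past meeting its washer, about 2.8 Nm (value of joint locknut above 0.02 rad).
It fails at once if the gripper pushes on the base or the nut with more than 8 N (contact force between the fingers and base_frame above 8 N).
It fails at once if any other thing is shifted by more than 20 mm (distance of any of small_wrench, spare_foot, screw_jar, glue_bottle, mallet, tape_measure, try_square from where it was at the start of the episode above 0.02 m).
It fails at once if the wrench is dropped (linear speed of wrench above 0.7 m/s and contact force between the fingers and wrench below 0.1 N).
It also fails if it takes over 72 s, if anything falls off the work surface, if the arm or the gripper's body presses on something with over 40 N, if the wrist force passes 120 N, or if a joint passes its speed limit or range.

## Robot

A 6-joint arm with a two-finger parallel gripper is mounted at the origin on the work surface. World frame = base frame: x ahead of the robot, y to its left, z up, the work surface at z = 0. Lengths are in m, angles in rad, forces in N, time in s.
With the tool pointing down it reaches from about 0.375 to 0.9 m from the base axis. Payload 3.1 kg.
Tool frame: the origin (TCP) lies at the very end of the fingers, on their centre line; the grasp point (between the pads) lies 19 mm behind it; z points along the fingers, y is the line along which they close (so a half turn about z gives the same grasp; the last joint's range is limited). The gripper opens to 87 mm and grips with 3 to 60 N. Pads are 19 mm wide; open, the fingers measure 117 mm over their backs; the gripper's body (75 mm by 190 mm) begins 51 mm behind the grasp point.
Start: joints at [0.922, 0.527, 1.433, -0, 1.181, -0.178], TCP at [0.283, 0.557, 0.223] pointing down, gripper open.
Joint ranges: [-3.08, 3.08], [-0.75, 2.2], [0.22, 2.44], [-1.43, 4.57], [0, 2.65], [-2.85, 2.85]. Speed limits (rad/s): [2.79, 2.79, 3.14, 3.14, 3.14, 3.14].

## Interface

Orientations are given as a unit quaternion [x, y, z, w].
In Python, from rig import robot gives the robot as it stands. The module is installed in compiled form; this text tells all that it offers.
- The arm moves only by the tool servo_tool, never from a script. Its argument "rows" is one flat list of numbers, 5 for each row, row after row: the closure, from -1 (fully open) to 1 (shut), so that 0 is half open, then the shift along the tool's x, y, z in m, then the turn about the tool's z in degrees. A call has 1 to 5 rows; each row shifts and turns the commanded pose from where the row before left it, along the tool's axes as they then stand; what a row does not reach is not made up. A row lasts 1/12 s, in which the tool goes at most 41.7 mm and 7.16 degrees, less where a joint would pass 70% of its speed; a pose out of reach is approached as far as the arm can. A call with a gripper value outside its range is refused whole. The fingers move at their own pace and stop on an object; "newtons" is the grip in N (left out, the last holds). Time passes only in rows, so rows that do not move let the fingers close. It gives the time, the measured TCP pose, the force, the opening and the grip force at its end, in the units of the state.
- robot.get_obs(): the state, without advancing time (a new reading comes with each control period).
- robot.camera(name): name is "side" or "top"; returns a dict with "pixels" (384x512x3 uint8, red, green, blue), "intrinsics" (3x3 intrinsics, pixels), "dist" ([k1, k2, p1, p2, k3] as OpenCV has them; the pictures are not rectified), "rvec" (rotation vector, rad) and "tvec" (3), from world to camera coordinates, as OpenCV has them. Camera axes: x right, y down, z forward; pixel columns grow to the right and rows downward; lengths in m; the calibration is good to about 2 mm. A picture is of the moment at which its call begins. There is no depth.
- robot.hand_in(): hands the job in; it is judged then, once.
Trained networks look in a picture, given as the dict that the camera call returned (one of the last four; its "shot" number tells which), for a name from the list of things; names that differ only in an ending like _2 or _b are one class to them, and where a whole thing is asked for, a point or a joint stands for the part that bears it (a point fixed in the world has none). Each returns a list of dicts, best first, with "score" (0 to 1); they miss things now and then, are a little off and sometimes report something else, mostly with a low value. They report only what shows in the picture. A call takes as long as a camera call.
- robot.spot_in(picture, query): "at" ([x, y, z] in m, in world coordinates, good to about 4 mm: the middle of the surface that is visible of it).
- robot.outline_of(picture, query): "region" (384x512 bool, what is visible of it).
- robot.place_of(picture, query): "at" ([x, y, z] in m, in world coordinates, good to about 4 mm: a listed point, or the origin of a listed thing).
The state is a dict: "time": time; "q": joint angles; "joint_velocities": joint speeds; "joint_torque": joint torques, N m; "position": TCP position; "tool_rot": TCP orientation; "ft_force": force on the tool from outside, world axes, zero at the start; "moment": the same for the moment, N m; "grip_width": finger opening in m; "grip_force": force on a finger pad.
Only numpy, scipy, OpenCV 4.12 (cv2) and the standard library are available. Lean on these libraries where they do the work, as an engineer would, in place of code of your own. Each camera call takes 0.05 s, during which the arm holds its last target. There are 200 camera calls.

## Working session

There is one attempt and no reset: what is moved stays moved. The work goes in short steps, Python scripts to look and compute and a tool call to move; the robot and the scene stay as the last step left them, time stands still between calls to the robot, and variables do not carry over. Pictures are saved under pics/ and viewed, at most 10 in all, crops included, and the job is handed in when it is done.

Besides the shell and the picture viewer there is one more tool, called by a JSON object that holds its "method" and its "body". servo_tool: Moves the arm, as the interface text tells. Its arguments: {"type":"object","properties":{"rows":{"type":"array","items":{"type":"number"}},"newtons":{"type":"number"}},"required":["rows"]}

```bash
mkdir -p pics; cat > h.py <<'E'
import numpy as np, cv2
from rig import robot
from scipy.spatial.transform import Rotation as R
def save(p,n): cv2.imwrite('pics/'+n,cv2.cvtColor(p['pixels'],cv2.COLOR_RGB2BGR))
def ray(p,uv,z):
    n=cv2.undistortPoints(np.array(uv,float).reshape(-1,1,2),p['intrinsics'],np.array(p['dist'])).reshape(-1,2)
    Rm=cv2.Rodrigues(np.array(p['rvec'],float))[0];t=np.array(p['tvec'],float).ravel()
    c=-Rm.T@t; d=np.c_[n,np.ones(len(n))]@Rm
    return c+d*((z-c[2])/d[:,2])[:,None]
def proj(p,X): return cv2.projectPoints(np.array(X,float).reshape(-1,1,3),np.array(p['rvec'],float),np.array(p['tvec'],float),p['intrinsics'],np.array(p['dist']))[0].reshape(-1,2)
E
python3 - <<'E'
from h import *
o=robot.get_obs();print(o['time'],o['position'],R.from_quat(o['tool_rot']).as_matrix().round(3))
for c in ('top','side'):
    p=robot.camera(c);save(p,c+'0.png')
    for n in ('wrench','wrench_grip','corner_pocket','locknut_seat','tool_mat','base_frame','small_wrench'):
        print(c,n,[(round(d['score'],2),np.round(d['at'],3).tolist()) for d in robot.place_of(p,n)[:2]])
E
python3 -c "
import cv2,numpy as np
a=[cv2.imread('pics/%s0.png'%c) for c in('top','side')]
" 
```

```text
0.0 [0.2824733  0.55670961 0.22157111] [[-0.892  0.453 -0.001]
 [ 0.453  0.892 -0.002]
 [ 0.    -0.002 -1.   ]]
top wrench [(0.59, [0.441, 0.219, 0.002])]
top wrench_grip [(0.81, [0.578, 0.224, 0.01])]
top corner_pocket [(0.64, [0.475, -0.132, 0.056])]
top locknut_seat [(0.35, [0.475, -0.134, 0.054])]
top tool_mat [(0.6, [0.543, 0.284, 0.002])]
top base_frame [(0.56, [0.474, -0.132, -0.001])]
top small_wrench [(0.69, [0.435, 0.33, 0.005])]
side wrench [(0.51, [0.442, 0.22, 0.009])]
side wrench_grip [(0.64, [0.574, 0.219, 0.011])]
side corner_pocket [(0.94, [0.47, -0.134, 0.054])]
side locknut_seat [(0.47, [0.476, -0.129, 0.053])]
side tool_mat [(0.87, [0.545, 0.286, -0.003])]
side base_frame [(0.77, [0.472, -0.13, -0.002])]
side small_wrench [(0.44, [0.436, 0.334, 0.003])]
```

View pics/top0.png

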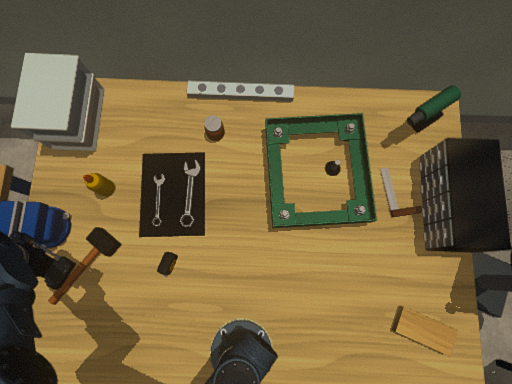

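View pics/side0.png

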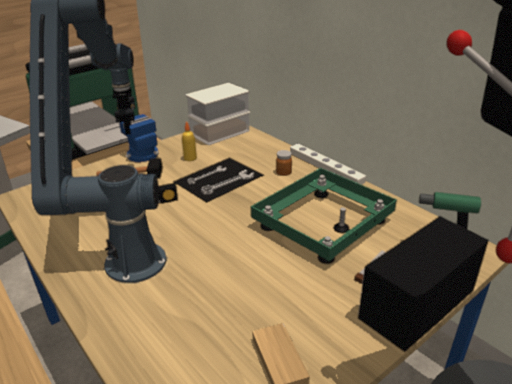

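The top view shows the large wrench on the right of the mat (ring about 187,222, jaw 193,167). The loose nut is at about (284,214), and the base is yawed by a few degrees. Next I'll measure the headings.

```bash
python3 - <<'E'
from h import *
P={c:robot.camera(c) for c in('top','side')}
for c,p in P.items():
    for n in ('wrench','locknut'):
        r=robot.outline_of(p,n)
        for d in r[:2]:
            v,u=np.nonzero(d['region']);z=0.011 if n=='wrench' else .073
            X=ray(p,np.c_[u,v],z)[:,:2];m=X.mean(0);w,V=np.linalg.eigh(np.cov((X-m).T));a=V[:,1]*np.sign(V[0,1])
            s=(X-m)@a; q=(X-m)@V[:,0]
            e=X[s<s.min()+.05]; 
            print(c,n,round(d['score'],2),len(u),m.round(4),'yaw',np.degrees(np.arctan2(a[1],a[0])).round(2),'len',np.ptp(s).round(4),'ringctr~',(m+a*(s.min()+.0245)).round(4))
            mid=X[(s>s.min()+.06)&(s<s.min()+.16)]
            if n=='wrench':
                k=np.polyfit(mid[:,0],mid[:,1],1);print('shank yaw',np.degrees(np.arctan(k[0])).round(2),'y at .57',np.polyval(k,.57).round(4))
    r=robot.outline_of(p,'base_frame')[0];v,u=np.nonzero(r['region'])
    X=ray(p,np.c_[u,v],.092)[:,:2].astype(np.float32);print(c,'base rect',cv2.minAreaRect(X*1000))
p=P['top'];uv=proj(p,[.474,-.132,.073])[0];print(uv)
a,b=uv.astype(int);A=cv2.resize(p['pixels'][b-14:b+15,a-18:a+19],None,fx=12,fy=12,interpolation=cv2.INTER_CUBIC)
p=P['side'];uv=proj(p,[.474,-.132,.073])[0];print(uv)
a,b=uv.astype(int);B=cv2.resize(p['pixels'][b-14:b+15,a-14:a+15],None,fx=12,fy=12,interpolation=cv2.INTER_CUBIC)
cv2.imwrite('pics/nut.png',np.hstack([A,B])[...,::-1])
E
```

```text
top wrench 0.87 442 [0.5583 0.219 ] yaw -0.77 len 0.2496 ringctr~ [0.4463 0.2205]
shank yaw 0.29 y at .57 0.2213
top wrench 0.44 425 [0.8094 0.1443] yaw 15.5 len 0.1048 ringctr~ [0.7828 0.1369]
shank yaw -20.72 y at .57 0.2523
top locknut 0.42 5924 [ 0.6411 -0.2584] yaw 5.31 len 0.4117 ringctr~ [ 0.4623 -0.2751]
top base rect ((637.1255493164062, -250.24806213378906), (403.92657470703125, 363.583984375), 5.632084369659424)
side wrench 0.76 329 [0.5457 0.2237] yaw -1.65 len 0.2621 ringctr~ [0.4427 0.2267]
shank yaw -1.17 y at .57 0.224
side base rect ((610.8902587890625, -274.31365966796875), (479.1210021972656, 408.82611083984375), 5.916071891784668)
[284.24617189 213.00183041]
[267.52406436 210.16786952]
```

View pics/nut.png

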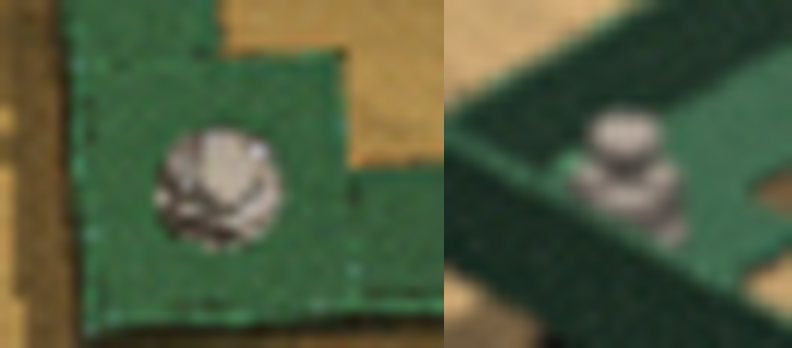

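{"method": "servo_tool", "body": {"rows": [-1, 0, 0, 0, -6.7, -1, 0, 0, 0, -6.7, -1, 0, 0, 0, -6.7, -1, 0, 0, 0, -6.7, -1, -0.0243, -0.028, 0, 0], "newtons": 60}}

```text
time: 1.62
position: [0.304, 0.533, 0.2227]
tool_rot: [-0.004, 1.0, 0.002, -0.001]
ft_force: [1.2, -0.2, 0.3]
grip_width: 0.0872
grip_force: 0.0
```

{"method": "servo_tool", "body": {"rows": [-1, -0.0243, -0.028, 0, 0, -1, -0.0243, -0.028, 0, 0, -1, -0.0243, -0.028, 0, 0, -1, -0.0243, -0.028, 0, 0, -1, -0.0243, -0.028, 0, 0]}}

```text
time: 2.03
position: [0.4293, 0.3876, 0.2227]
tool_rot: [0.001, 1.0, 0.0, 0.0]
ft_force: [0.0, 0.1, -0.3]
grip_width: 0.0868
grip_force: 0.0
```

{"method": "servo_tool", "body": {"rows": [-1, -0.0243, -0.028, 0, 0, -1, -0.0243, -0.028, 0, 0, -1, -0.0243, -0.028, 0, 0, -1, -0.0243, -0.028, 0, 0, -1, -0.0243, -0.028, 0, 0]}}

```text
time: 2.45
position: [0.5506, 0.2472, 0.2227]
tool_rot: [0.001, 1.0, 0.0, 0.0]
ft_force: [0.7, 0.8, -0.7]
grip_width: 0.0875
grip_force: 0.0
```

{"method": "servo_tool", "body": {"rows": [-1, -0.0243, -0.028, 0.02, 0, -1, 0, 0, 0.04, 0, -1, 0, 0, 0.04, 0, -1, 0, 0, 0.04, 0, -1, 0, 0, 0, 0]}}

```text
time: 2.87
position: [0.5673, 0.2191, 0.074]
tool_rot: [0.002, 1.0, -0.002, -0.009]
ft_force: [-2.8, 0.1, -1.0]
grip_width: 0.0871
grip_force: 0.0
```

```bash
python3 - <<'E'
from h import *
o=robot.get_obs();print(o['time'],o['position'],R.from_quat(o['tool_rot']).as_matrix().round(4).tolist(),o['ft_force'],o['grip_width'])
for c in ('top','side'):
    p=robot.camera(c)
    for n in ('wrench','wrench_grip'):
        print(c,n,[(round(d['score'],2),np.round(d['at'],3).tolist()) for d in robot.place_of(p,n)[:2]])
    if c=='side': 
        cv2.imwrite('pics/s1.png',cv2.resize(p['pixels'][130:250,130:290],None,fx=4,fy=4)[...,::-1])
E
```

```text
2.8667 [0.56733607 0.21907762 0.07398983] [[-0.9998, 0.0032, -0.0178], [0.0033, 1.0, -0.0033], [0.0178, -0.0034, -0.9998]] [-2.78194246  0.06646503 -1.00536388] 0.0870619926589385
top wrench [(0.52, [0.442, 0.219, 0.007])]
top wrench_grip [(0.49, [0.576, 0.219, 0.008])]
side wrench [(0.49, [0.442, 0.221, 0.009])]
side wrench_grip [(0.52, [0.574, 0.221, 0.011])]
```

View pics/s1.png

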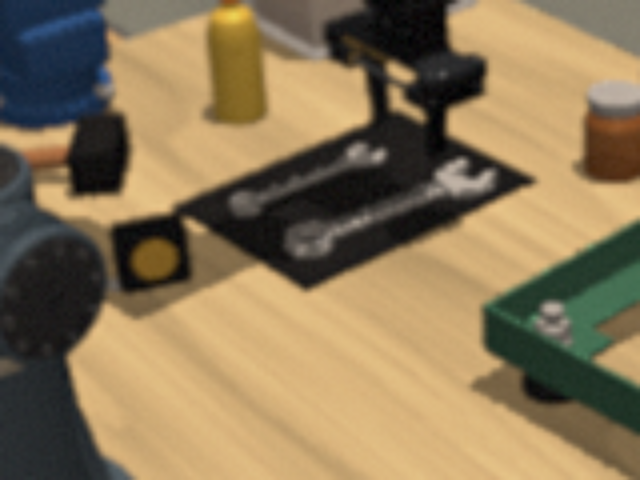

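The gripper is over the shank, with the fingers on either side of it. I'll go down.

{"method": "servo_tool", "body": {"rows": [-1, 0, 0, 0.025, 0, -1, 0, 0, 0.025, 0, -1, 0, 0, 0.015, 0, -1, 0, 0, 0, 0, -1, 0, 0, 0, 0]}}

```text
time: 3.58
position: [0.5744, 0.2214, 0.0194]
tool_rot: [0.001, 1.0, 0.0, 0.001]
ft_force: [-0.2, 0.6, 1.3]
grip_width: 0.0868
grip_force: 0.0
```

{"method": "servo_tool", "body": {"rows": [-1, 0, 0, 0.004, 0, -1, 0, 0, 0.002, 0, -1, 0, 0, 0, 0, -1, 0, 0, 0, 0]}}

```text
time: 3.92
position: [0.574, 0.2211, 0.0126]
tool_rot: [0.001, 1.0, 0.0, 0.001]
ft_force: [-0.4, -0.2, 0.0]
grip_width: 0.0868
grip_force: 0.0
```

{"method": "servo_tool", "body": {"rows": [-1, 0, 0, 0.004, 0, -1, 0, 0, 0.0025, 0, -1, 0, 0, 0, 0, -1, 0, 0, 0, 0]}}

```text
time: 4.25
position: [0.5733, 0.2209, 0.0049]
tool_rot: [0.001, 1.0, -0.0, -0.0]
ft_force: [-0.4, 0.8, -0.5]
grip_width: 0.0873
grip_force: 0.0
```

{"method": "servo_tool", "body": {"rows": [1, 0, 0, 0, 0, 1, 0, 0, 0, 0, 1, 0, 0, 0, 0, 1, 0, 0, 0, 0, 1, 0, 0, 0, 0], "newtons": 60}}

```text
time: 4.67
position: [0.5736, 0.221, 0.0053]
tool_rot: [0.001, 1.0, 0.0, 0.0]
ft_force: [-0.5, 0.2, 0.2]
grip_width: 0.0615
grip_force: 0.0
```

{"method": "servo_tool", "body": {"rows": [1, 0, 0, 0, 0, 1, 0, 0, 0, 0, 1, 0, 0, 0, 0, 1, 0, 0, 0, 0]}}

```text
time: 5.0
position: [0.5735, 0.221, 0.0053]
tool_rot: [0.001, 1.0, -0.0, 0.0]
ft_force: [-0.3, 0.3, 0.0]
grip_width: 0.035
grip_force: 0.0
```

{"method": "servo_tool", "body": {"rows": [1, 0, 0, 0, 0, 1, 0, 0, 0, 0, 1, 0, 0, 0, 0, 1, 0, 0, 0, 0, 1, 0, 0, 0, 0]}}

```text
time: 5.42
position: [0.5736, 0.221, 0.0053]
tool_rot: [0.001, 1.0, 0.0, 0.0]
ft_force: [0.7, -0.7, -0.2]
grip_width: 0.0193
grip_force: 60.0
```

{"method": "servo_tool", "body": {"rows": [1, 0, 0, -0.01, 0, 1, 0, 0, -0.03, 0, 1, 0, 0, -0.035, 0, 1, 0, 0, -0.035, 0, 1, 0, 0, -0.035, 0]}}

```text
time: 5.83
position: [0.5725, 0.2207, 0.1514]
tool_rot: [0.001, 1.0, -0.0, -0.001]
ft_force: [0.8, -0.3, -3.7]
grip_width: 0.0193
grip_force: 60.0
```

{"method": "servo_tool", "body": {"rows": [1, 0, 0, -0.02, 0, 1, 0, 0, 0, 0, 1, 0, 0, 0, 0, 1, 0, 0, 0, 0, 1, 0, 0, 0, 0]}}

```text
time: 6.25
position: [0.5715, 0.2205, 0.1677]
tool_rot: [0.001, 1.0, -0.001, -0.003]
ft_force: [0.3, 0.3, -4.0]
grip_width: 0.0192
grip_force: 60.0
```

```bash
python3 - <<'E'
from h import *
o=robot.get_obs();print(o['time'],o['position'],R.from_quat(o['tool_rot']).as_matrix().round(4).tolist(),o['ft_force'],o['moment'],o['grip_width'],o['grip_force'])
for c in ('top','side'):
    p=robot.camera(c)
    for n in ('wrench','wrench_grip'):
        print(c,n,[(round(d['score'],2),np.round(d['at'],4).tolist()) for d in robot.place_of(p,n)[:2]])
    if c=='side': 
        cv2.imwrite('pics/s2.png',cv2.resize(p['pixels'][110:230,130:290],None,fx=4,fy=4)[...,::-1])
E
```

```text
6.25 [0.57149816 0.22054766 0.16768008] [[-1.0, 0.002, -0.0055], [0.002, 1.0, -0.0011], [0.0055, -0.0011, -1.0]] [ 0.33887087  0.34336168 -4.02254382] [ 0.06243715 -0.01632908  0.00741714] 0.019194178936283366 59.9882572889328
top wrench [(0.54, [0.4392, 0.2198, 0.1677])]
top wrench_grip []
side wrench [(0.58, [0.4416, 0.2197, 0.171])]
side wrench_grip [(0.68, [0.5713, 0.2185, 0.1732])]
```

View pics/s2.png

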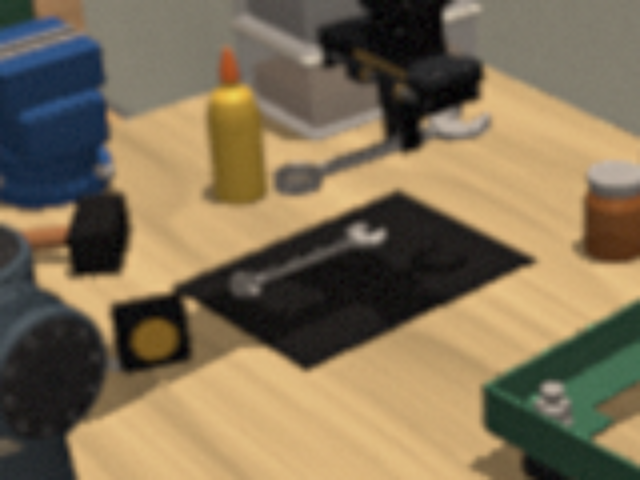

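The wrench is level in the grip. I'll carry it over the nut.

{"method": "servo_tool", "body": {"rows": [1, -0.003, -0.0343, 0, 0, 1, -0.003, -0.0343, 0, 0, 1, -0.003, -0.0343, 0, 0, 1, -0.003, -0.0343, 0, 0, 1, -0.003, -0.0343, 0, 0]}}

```text
time: 6.97
position: [0.5882, 0.0481, 0.1701]
tool_rot: [0.001, 1.0, 0.0, -0.0]
ft_force: [0.7, -0.5, -3.2]
grip_width: 0.0194
grip_force: 60.0
```

{"method": "servo_tool", "body": {"rows": [1, -0.003, -0.0343, 0, 0, 1, -0.003, -0.0343, 0, 0, 1, -0.003, -0.0343, 0, 0, 1, -0.003, -0.0343, 0, 0, 1, -0.003, -0.0343, 0, 0]}}

```text
time: 7.38
position: [0.6027, -0.1237, 0.1701]
tool_rot: [0.001, 1.0, 0.0, -0.0]
ft_force: [0.8, 1.0, -3.2]
grip_width: 0.0192
grip_force: 60.0
```

{"method": "servo_tool", "body": {"rows": [1, 0, 0, 0.02, -4.1, 1, 0, 0, 0.02, 0, 1, 0, 0, 0, 0, 1, 0, 0, 0, 0, 1, 0, 0, 0, 0]}}

```text
time: 7.8
position: [0.6033, -0.1219, 0.1308]
tool_rot: [-0.035, 0.999, -0.0, 0.0]
ft_force: [0.6, 0.7, -3.7]
grip_width: 0.0193
grip_force: 60.0
```

{"method": "servo_tool", "body": {"rows": [1, 0, 0, 0, 0, 1, 0, 0, 0, 0, 1, 0, 0, 0, 0]}}

```text
time: 8.05
position: [0.6035, -0.1218, 0.1314]
tool_rot: [-0.035, 0.999, -0.0, 0.001]
ft_force: [0.5, -0.3, -3.8]
grip_width: 0.0191
grip_force: 60.0
```

```bash
cat > look.py <<'E'
from h import *
o=robot.get_obs();M=R.from_quat(o['tool_rot']).as_matrix();print(o['time'],o['position'].round(4) if hasattr(o['position'],'round') else o['position'],'yaw',np.degrees(np.arctan2(M[1,0],M[0,0])).round(2),np.round(M[:,2],4),np.round(o['ft_force'],2),np.round(o['moment'],3))
for c in ('top','side'):
    p=robot.camera(c)
    for n in ('wrench','corner_pocket','locknut_seat','wrench_grip'):
        print(c,n,[(round(d['score'],2),np.round(d['at'],4).tolist()) for d in robot.place_of(p,n)[:1]])
    save(p,'last_%s.png'%c)
    if c=='top': T=p['pixels'][190:235,260:320]
    else: cv2.imwrite('pics/last.png',np.hstack([cv2.resize(T,(400,300),interpolation=cv2.INTER_CUBIC),cv2.resize(p['pixels'][175:235,235:315],(400,300),interpolation=cv2.INTER_CUBIC)])[...,::-1])
E
python3 look.py
```

```text
8.05 [ 0.6035 -0.1218  0.1314] yaw -175.97 [ 1.9e-03 -8.0e-04 -1.0e+00] [ 0.51 -0.29 -3.83] [ 0.006 -0.042  0.02 ]
top wrench []
top corner_pocket [(0.59, [0.4775, -0.1291, 0.0579])]
top locknut_seat []
top wrench_grip []
side wrench [(0.81, [0.4761, -0.1334, 0.1323])]
side corner_pocket [(0.91, [0.4717, -0.1308, 0.0554])]
side locknut_seat [(0.6, [0.4718, -0.1291, 0.0549])]
side wrench_grip [(0.62, [0.604, -0.1237, 0.1362])]
```

View pics/last.png

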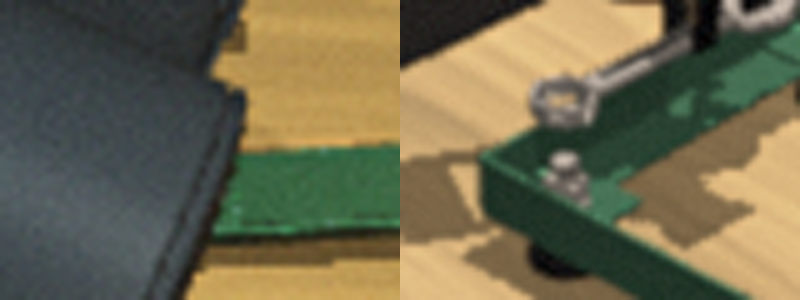

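Side view: the ring (268,196) hovers over the stud (268,206). I'll compare their rays.

```bash
python3 - <<'E'
from h import *
p=robot.camera('side')
print(ray(p,[[268.2,206.2]],.0865),ray(p,[[267.8,195.5]],.1314-.001+.007))
W=[];N=[]
for i in range(4):
    p=robot.camera('side')
    a=robot.place_of(p,'wrench');b=robot.place_of(p,'corner_pocket');c=robot.place_of(p,'locknut_seat')
    if a:W.append(a[0]['at'])
    for q in(b,c):
        if q:N.append(q[0]['at'])
print(np.mean(W,0),np.std(W,0),np.mean(N,0),np.std(N,0),len(W),len(N))
E
```

```text
[[ 0.47942837 -0.12956573  0.0865    ]] [[ 0.47263198 -0.13623677  0.1374    ]]
[ 0.474425 -0.13365   0.131725] [0.0012988  0.00055    0.00142544] [ 0.48825   -0.1306125  0.056775 ] [0.04281445 0.00318804 0.03541556] 4 8
```

```bash
cat > ov.py <<'E'
from h import *
import sys
def overlay(fn,ring,rz,nut,box=(238,185,58,43),cam='side'):
    p=robot.camera(cam);x,y,w,h=box;s=800/w
    im=cv2.resize(p['pixels'][y:y+h,x:x+w],None,fx=s,fy=s,interpolation=cv2.INTER_CUBIC)[...,::-1].copy()
    t=np.linspace(0,2*np.pi,60)
    def circ(c,r,z,col):
        q=(proj(p,np.c_[c[0]+r*np.cos(t),c[1]+r*np.sin(t),0*t+z])-[x,y]+.5)*s
        cv2.polylines(im,[np.int32(q)],True,col,1)
    circ(ring,.0245,rz+.014,(0,0,255));circ(ring,.0165,rz+.014,(0,0,255))
    circ(nut,.010,.087,(255,255,0));circ(nut,.0185,.055,(0,255,255));circ(nut,.0125,.076,(255,0,255))
    cv2.imwrite('pics/'+fn,im[:600])
E
python3 -c "
from ov import *
overlay('ov1.png',(.4728,-.131),.130,(.4725,-.131))"
```

```text
(no output)
```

View pics/ov1.png

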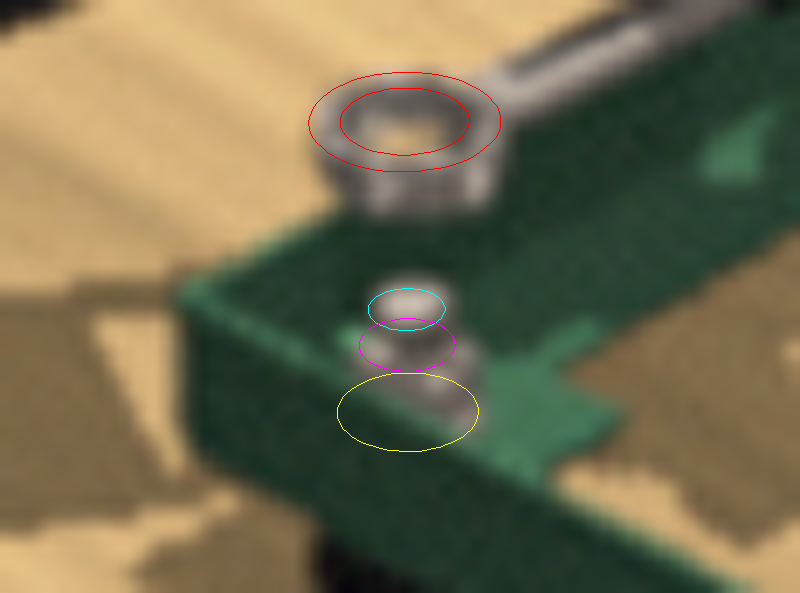

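The real stud sits about 2–3 mm farther (+x, +y) than the ring, so I'll correct for that and go down past the stud.

{"method": "servo_tool", "body": {"rows": [1, -0.0025, 0.0023, 0.01, 0, 1, 0, 0, 0.015, 0, 1, 0, 0, 0.013, 0, 1, 0, 0, 0, 0, 1, 0, 0, 0, 0]}}

```text
time: 9.87
position: [0.6044, -0.1191, 0.091]
tool_rot: [-0.035, 0.999, 0.001, -0.001]
ft_force: [0.3, -0.7, -4.2]
grip_width: 0.0193
grip_force: 60.0
```

{"method": "servo_tool", "body": {"rows": [1, 0, 0, 0.004, 0, 1, 0, 0, 0.003, 0, 1, 0, 0, 0.003, 0, 1, 0, 0, 0, 0]}}

```text
time: 10.2
position: [0.605, -0.1195, 0.082]
tool_rot: [-0.035, 0.999, 0.0, -0.0]
ft_force: [-0.8, 0.9, -3.7]
grip_width: 0.0193
grip_force: 60.0
```

```bash
cat > st.py <<'E'
from h import *
o=robot.get_obs();M=R.from_quat(o['tool_rot']).as_matrix();print(round(o['time'],2),o['position'].round(4),'yaw',np.degrees(np.arctan2(M[1,0],M[0,0])).round(2),np.round(M[:,2],4),np.round(o['ft_force'],2),np.round(o['moment'],3))
E
python3 st.py
python3 -c "
from ov import *
o=robot.get_obs();overlay('ov2.png',(.4753,-.1285),o['position'][2]-.0013,(.475,-.1285))"
```

```text
10.2 [ 0.605  -0.1195  0.082 ] yaw -176.02 [-3.e-04  2.e-04 -1.e+00] [-0.8   0.92 -3.68] [-0.006  0.012  0.033]
```

View pics/ov2.png

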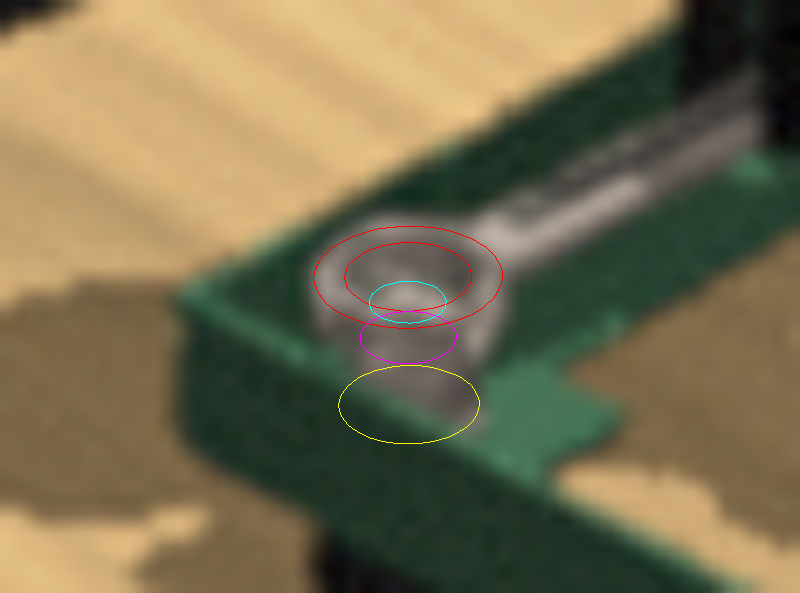

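The ring is around the stud with no contact force. I'll go down gently to find contact.

{"method": "servo_tool", "body": {"rows": [1, 0, 0, 0.003, 0, 1, 0, 0, 0.002, 0, 1, 0, 0, 0, 0, 1, 0, 0, 0, 0]}}

```text
time: 10.58
position: [0.6051, -0.1196, 0.0772]
tool_rot: [-0.035, 0.999, 0.0, -0.0]
ft_force: [-0.2, -0.7, -3.5]
grip_width: 0.0194
grip_force: 60.0
```

{"method": "servo_tool", "body": {"rows": [1, 0, 0, 0.0015, 0, 1, 0, 0, 0.0015, 0, 1, 0, 0, 0, 0, 1, 0, 0, 0, 0]}}

```text
time: 10.92
position: [0.6053, -0.1196, 0.0744]
tool_rot: [-0.035, 0.999, -0.0, 0.0]
ft_force: [0.5, 0.6, -1.5]
grip_width: 0.0192
grip_force: 60.0
```

```bash
python3 st.py
```

```text
10.92 [ 0.6053 -0.1196  0.0744] yaw -176.01 [ 1.e-04 -2.e-04 -1.e+00] [ 0.49  0.62 -1.51] [ 0.067  0.171 -0.   ]
```

{"method": "servo_tool", "body": {"rows": [1, 0, 0, 0.001, 0, 1, 0.0002, -0.0069, 0, 3, 1, 0.0002, -0.0069, 0, 3, 1, 0, 0, 0, 0]}}

```text
time: 11.25
position: [0.606, -0.1346, 0.0736]
tool_rot: [0.019, 1.0, -0.0, 0.001]
ft_force: [1.1, -0.1, -1.2]
grip_width: 0.0191
grip_force: 60.0
```

{"method": "servo_tool", "body": {"rows": [1, 0.0002, -0.0069, 0, 3, 1, 0.0002, -0.0069, 0, 3, 1, 0, 0, 0, 0]}}

```text
time: 11.5
position: [0.6046, -0.1481, 0.0735]
tool_rot: [0.07, 0.998, -0.0, 0.001]
ft_force: [1.0, -0.5, -1.6]
grip_width: 0.0192
grip_force: 60.0
```

```bash
python3 st.py
```

```text
11.5 [ 0.6046 -0.1481  0.0735] yaw 171.93 [ 1.3e-03 -6.0e-04 -1.0e+00] [ 0.98 -0.54 -1.62] [ 0.093  0.023 -0.025]
```

{"method": "servo_tool", "body": {"rows": [1, 0, 0, 0.001, 0, 1, 0.0002, -0.0069, 0, 3, 1, 0.0002, -0.0069, 0, 3, 1, 0, 0, 0, 0]}}

```text
time: 11.83
position: [0.6011, -0.1612, 0.072]
tool_rot: [0.122, 0.993, -0.0, -0.0]
ft_force: [-0.1, -1.0, -2.6]
grip_width: 0.0195
grip_force: 60.0
```

{"method": "servo_tool", "body": {"rows": [1, 0.0002, -0.0069, 0, 3, 1, 0.0002, -0.0069, 0, 3, 1, 0, 0, 0, 0]}}

```text
time: 12.08
position: [0.5967, -0.174, 0.0719]
tool_rot: [0.173, 0.985, 0.0, -0.001]
ft_force: [0.6, -0.7, -2.0]
grip_width: 0.0192
grip_force: 60.0
```

{"method": "servo_tool", "body": {"rows": [1, 0.0002, -0.0069, 0, 3, 1, 0.0002, -0.0069, 0, 3, 1, 0, 0, 0, 0]}}

```text
time: 12.33
position: [0.5916, -0.1865, 0.0721]
tool_rot: [0.225, 0.974, 0.0, -0.0]
ft_force: [-0.1, -0.5, -2.0]
grip_width: 0.0193
grip_force: 60.0
```

```bash
python3 st.py
```

```text
12.33 [ 0.5916 -0.1865  0.0721] yaw 154.04 [-5.e-04  5.e-04 -1.e+00] [-0.05 -0.54 -2.01] [-0.017  0.086 -0.002]
```

{"method": "servo_tool", "body": {"rows": [1, 0, 0, 0.001, 0, 1, 0, 0, 0.001, 0, 1, 0, 0, 0, 0]}}

```text
time: 12.58
position: [0.5919, -0.1859, 0.0701]
tool_rot: [0.224, 0.975, 0.0, -0.0]
ft_force: [-0.5, 0.3, -0.4]
grip_width: 0.0191
grip_force: 60.0
```

{"method": "servo_tool", "body": {"rows": [1, 0.0002, -0.0069, 0, 3, 1, 0, 0, 0, 0]}}

```text
time: 12.75
position: [0.5888, -0.193, 0.0704]
tool_rot: [0.251, 0.968, -0.0, 0.0]
ft_force: [0.8, 0.0, -1.2]
grip_width: 0.0191
grip_force: 60.0
```

{"method": "servo_tool", "body": {"rows": [1, 0.0002, -0.0069, 0, 3, 1, 0, 0, 0, 0]}}

```text
time: 12.92
position: [0.5855, -0.199, 0.0705]
tool_rot: [0.276, 0.961, -0.0, 0.0]
ft_force: [0.1, -0.9, -1.2]
grip_width: 0.0193
grip_force: 60.0
```

```bash
python3 st.py
```

```text
12.92 [ 0.5855 -0.199   0.0705] yaw 147.98 [ 7.e-04 -3.e-04 -1.e+00] [ 0.05 -0.92 -1.2 ] [ 0.033  0.061 -0.006]
```

{"method": "servo_tool", "body": {"rows": [1, 0.0002, -0.0069, 0, 3, 1, 0, 0, 0, 0, 1, 0.0002, -0.0069, 0, 3, 1, 0, 0, 0, 0]}}

```text
time: 13.25
position: [0.5774, -0.2099, 0.0704]
tool_rot: [0.326, 0.945, 0.0, 0.0]
ft_force: [0.7, -0.5, -0.6]
grip_width: 0.0189
grip_force: 60.0
```

{"method": "servo_tool", "body": {"rows": [1, 0.0002, -0.0069, 0, 3, 1, 0, 0, 0, 0, 1, 0.0002, -0.0069, 0, 3, 1, 0, 0, 0, 0]}}

```text
time: 13.58
position: [0.5684, -0.2202, 0.0704]
tool_rot: [0.374, 0.927, 0.0, 0.0]
ft_force: [2.3, -0.7, -1.1]
grip_width: 0.0193
grip_force: 60.0
```

{"method": "servo_tool", "body": {"rows": [1, 0.0002, -0.0069, 0, 3, 1, 0, 0, 0, 0, 1, 0.0002, -0.0069, 0, 3, 1, 0, 0, 0, 0]}}

```text
time: 13.92
position: [0.5581, -0.2295, 0.0703]
tool_rot: [0.422, 0.906, 0.0, -0.0]
ft_force: [1.8, 0.9, 0.6]
grip_width: 0.0192
grip_force: 60.0
```

```bash
python3 - <<'E'
import st
from ov import *
o=st.o;M=st.M;r=o['position']+.131*M[:,0];print(r)
for i in range(2):
    p=robot.camera('side')
    for n in ('wrench','wrench_grip','corner_pocket','locknut_seat'):
        print(n,[(round(d['score'],2),np.round(d['at'],4).tolist()) for d in robot.place_of(p,n)[:1]])
overlay('ov3.png',r[:2],o['position'][2]-.0013,(.475,-.1285))
E
```

```text
13.92 [ 0.5581 -0.2295  0.0703] yaw 130.03 [ 2.e-04  6.e-04 -1.e+00] [1.83 0.86 0.56] [ 0.184 -0.091 -0.178]
[ 0.47383518 -0.12916864  0.07037126]
wrench [(0.82, [0.4755, -0.1337, 0.0749])]
wrench_grip [(0.63, [0.5591, -0.2312, 0.0741])]
corner_pocket [(0.67, [0.4717, -0.1335, 0.0565])]
locknut_seat [(0.48, [0.5081, -0.5866, -0.0013])]
wrench [(0.93, [0.4757, -0.1322, 0.0768])]
wrench_grip [(0.8, [0.5568, -0.234, 0.0751])]
corner_pocket [(0.92, [0.4704, -0.1315, 0.0516])]
locknut_seat []
```

View pics/ov3.png

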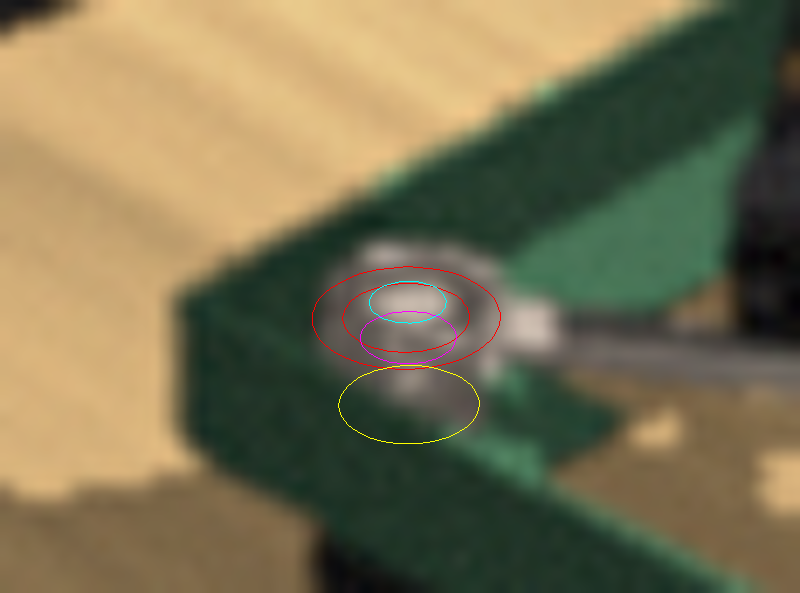

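The ring still rests on the hex and has tilted up slightly in the grip. The lateral force points toward +x, +y, so I'll shift the ring that way and carry on with the sweep.

{"method": "servo_tool", "body": {"rows": [1, -0.0001, 0.0009, 0, 0, 1, 0, 0, 0, 0, 1, 0, 0, 0, 0]}}

```text
time: 14.72
position: [0.5585, -0.2291, 0.0702]
tool_rot: [0.423, 0.906, -0.0, -0.0]
ft_force: [0.4, -0.2, -1.3]
grip_width: 0.0192
grip_force: 60.0
```

```bash
python3 st.py
```

```text
14.72 [ 0.5585 -0.2291  0.0702] yaw 130.01 [-7.e-04  2.e-04 -1.e+00] [ 0.42 -0.17 -1.3 ] [ 0.154  0.121 -0.013]
```

{"method": "servo_tool", "body": {"rows": [1, 0.0002, -0.0069, 0, 3, 1, 0, 0, 0, 0, 1, 0, 0, 0, 0]}}

```text
time: 14.97
position: [0.5535, -0.2336, 0.0704]
tool_rot: [0.446, 0.895, 0.0, 0.0]
ft_force: [2.1, -0.7, -1.2]
grip_width: 0.0193
grip_force: 60.0
```

```bash
python3 st.py
```

```text
14.97 [ 0.5535 -0.2336  0.0704] yaw 127.0 [ 5.e-04  0.e+00 -1.e+00] [ 2.13 -0.66 -1.21] [ 0.078  0.007 -0.062]
```

{"method": "servo_tool", "body": {"rows": [1, 0.0002, -0.0069, 0, 3, 1, 0, 0, 0, 0, 1, 0, 0, 0, 0]}}

```text
time: 15.22
position: [0.548, -0.2375, 0.0703]
tool_rot: [0.469, 0.883, 0.0, 0.0]
ft_force: [0.9, -1.5, -0.9]
grip_width: 0.0191
grip_force: 60.0
```

```bash
python3 st.py
```

```text
15.22 [ 0.548  -0.2375  0.0703] yaw 124.05 [ 4.e-04  1.e-04 -1.e+00] [ 0.91 -1.5  -0.86] [ 0.093  0.017 -0.044]
```

No drop over 60°, so I need the centre more accurately. I'll lift above the collar and probe the stud along the handle, where the hole has parallel flats.

{"method": "servo_tool", "body": {"rows": [1, 0, 0, -0.005, 0, 1, 0.002, 0, 0, 0, 1, 0.002, 0, 0, 0, 1, 0, 0, 0, 0, 1, 0, 0, 0, 0]}}

```text
time: 15.63
position: [0.5459, -0.2347, 0.0754]
tool_rot: [0.469, 0.883, -0.0, 0.001]
ft_force: [0.7, -3.4, -3.6]
grip_width: 0.0193
grip_force: 60.0
```

{"method": "servo_tool", "body": {"rows": [1, 0.001, 0, 0, 0, 1, 0, 0, 0, 0, 1, 0, 0, 0, 0]}}

```text
time: 15.88
position: [0.546, -0.2345, 0.0756]
tool_rot: [0.469, 0.883, -0.001, 0.002]
ft_force: [1.5, -5.3, -4.0]
grip_width: 0.0189
grip_force: 60.0
```

{"method": "servo_tool", "body": {"rows": [1, 0.001, 0, 0, 0, 1, 0, 0, 0, 0, 1, 0, 0, 0, 0]}}

```text
time: 16.13
position: [0.546, -0.2344, 0.0759]
tool_rot: [0.469, 0.883, -0.001, 0.003]
ft_force: [2.7, -5.5, -3.4]
grip_width: 0.0193
grip_force: 60.0
```

{"method": "servo_tool", "body": {"rows": [1, 0.001, 0, 0, 0, 1, 0, 0, 0, 0, 1, 0, 0, 0, 0]}}

```text
time: 16.38
position: [0.5461, -0.2343, 0.0761]
tool_rot: [0.469, 0.883, -0.001, 0.004]
ft_force: [2.1, -7.2, -2.8]
grip_width: 0.0194
grip_force: 60.0
```

{"method": "servo_tool", "body": {"rows": [1, -0.007, 0, 0, 0, 1, -0.004, 0, 0, 0, 1, -0.001, 0, 0, 0, 1, 0, 0, 0, 0, 1, 0, 0, 0, 0]}}

```text
time: 16.8
position: [0.5495, -0.2405, 0.0746]
tool_rot: [0.47, 0.883, 0.0, -0.002]
ft_force: [-0.5, -0.2, -3.4]
grip_width: 0.0194
grip_force: 60.0
```

```bash
python3 st.py
```

```text
16.8 [ 0.5495 -0.2405  0.0746] yaw 123.99 [-0.0026  0.002  -1.    ] [-0.54 -0.17 -3.41] [0.019 0.231 0.11 ]
```

{"method": "servo_tool", "body": {"rows": [1, -0.0015, 0, 0, 0, 1, 0, 0, 0, 0, 1, 0, 0, 0, 0]}}

```text
time: 17.05
position: [0.5495, -0.2409, 0.0745]
tool_rot: [0.47, 0.883, 0.001, -0.003]
ft_force: [-4.7, 4.2, -3.3]
grip_width: 0.0191
grip_force: 60.0
```

{"method": "servo_tool", "body": {"rows": [1, -0.0015, 0, 0, 0, 1, 0, 0, 0, 0, 1, 0, 0, 0, 0]}}

```text
time: 17.3
position: [0.5494, -0.2411, 0.0742]
tool_rot: [0.47, 0.883, 0.001, -0.004]
ft_force: [-4.6, 6.2, -3.4]
grip_width: 0.0191
grip_force: 60.0
```

{"method": "servo_tool", "body": {"rows": [1, -0.0015, 0, 0, 0, 1, 0, 0, 0, 0, 1, 0, 0, 0, 0]}}

```text
time: 17.55
position: [0.5493, -0.2413, 0.0738]
tool_rot: [0.47, 0.883, 0.001, -0.006]
ft_force: [-5.8, 6.9, -3.4]
grip_width: 0.0194
grip_force: 60.0
```

```bash
python3 st.py
```

```text
17.55 [ 0.5493 -0.2413  0.0738] yaw 123.96 [-0.0086  0.0077 -0.9999] [-5.79  6.91 -3.38] [1.091 0.835 0.043]
```

Along the handle the ring is already centred to within 0.1 mm. Next I'll probe across it.

{"method": "servo_tool", "body": {"rows": [1, 0.0095, 0, 0, 0, 1, 0, 0, 0, 0, 1, 0, 0.003, 0, 0, 1, 0, 0.0015, 0, 0, 1, 0, 0, 0, 0]}}

```text
time: 17.97
position: [0.5512, -0.2354, 0.0754]
tool_rot: [0.468, 0.883, -0.001, -0.0]
ft_force: [-3.7, -0.5, -4.3]
grip_width: 0.019
grip_force: 60.3
```

```bash
python3 st.py
```

```text
17.97 [ 0.5512 -0.2354  0.0754] yaw 124.13 [-0.0013 -0.0013 -1.    ] [-3.65 -0.54 -4.33] [-0.273  0.698  0.542]
```

{"method": "servo_tool", "body": {"rows": [1, 0, 0.0015, 0, 0, 1, 0, 0, 0, 0, 1, 0, 0, 0, 0]}}

```text
time: 18.22
position: [0.5519, -0.2348, 0.0751]
tool_rot: [0.469, 0.883, -0.001, -0.001]
ft_force: [-4.6, -1.1, -4.2]
grip_width: 0.0189
grip_force: 60.5
```

```bash
python3 st.py
```

```text
18.22 [ 0.5519 -0.2348  0.0751] yaw 124.13 [-0.0022 -0.0013 -1.    ] [-4.59 -1.1  -4.18] [-0.414  0.91   0.677]
```

{"method": "servo_tool", "body": {"rows": [1, 0, 0.0015, 0, 0, 1, 0, 0, 0, 0, 1, 0, 0, 0, 0]}}

```text
time: 18.47
position: [0.5526, -0.2342, 0.075]
tool_rot: [0.468, 0.884, -0.001, -0.001]
ft_force: [-6.5, -2.1, -3.1]
grip_width: 0.0191
grip_force: 60.7
```

```bash
python3 st.py
```

```text
18.47 [ 0.5526 -0.2342  0.075 ] yaw 124.19 [-0.0034 -0.0015 -1.    ] [-6.55 -2.09 -3.08] [-0.553  1.136  0.847]
```

{"method": "servo_tool", "body": {"rows": [1, 0, -0.009, 0, 0, 1, 0, -0.003, 0, 0, 1, 0, 0, 0, 0, 1, 0, 0, 0, 0]}}

```text
time: 18.8
position: [0.5452, -0.2407, 0.0757]
tool_rot: [0.471, 0.882, 0.0, 0.002]
ft_force: [-0.3, 0.2, -4.3]
grip_width: 0.0191
grip_force: 60.0
```

```bash
python3 st.py
```

```text
18.8 [ 0.5452 -0.2407  0.0757] yaw 123.86 [ 3.e-03 -8.e-04 -1.e+00] [-0.29  0.21 -4.31] [-0.067  0.003 -0.052]
```

{"method": "servo_tool", "body": {"rows": [1, 0, -0.0015, 0, 0, 1, 0, 0, 0, 0, 1, 0, 0, 0, 0]}}

```text
time: 19.05
position: [0.5432, -0.2408, 0.0754]
tool_rot: [0.47, 0.883, 0.0, 0.0]
ft_force: [0.7, 0.4, -3.2]
grip_width: 0.0192
grip_force: 60.0
```

```bash
python3 st.py
```

```text
19.05 [ 0.5432 -0.2408  0.0754] yaw 123.97 [ 7.e-04 -2.e-04 -1.e+00] [ 0.66  0.4  -3.23] [-0.124 -0.082  0.005]
```

{"method": "servo_tool", "body": {"rows": [1, 0, -0.0015, 0, 0, 1, 0, 0, 0, 0, 1, 0, 0, 0, 0]}}

```text
time: 19.3
position: [0.5418, -0.2416, 0.0753]
tool_rot: [0.47, 0.883, 0.0, 0.0]
ft_force: [0.1, 0.0, -4.8]
grip_width: 0.0191
grip_force: 60.0
```

```bash
python3 st.py
```

```text
19.3 [ 0.5418 -0.2416  0.0753] yaw 123.95 [ 6.e-04  0.e+00 -1.e+00] [ 0.13  0.03 -4.79] [ 0.011 -0.115 -0.121]
```

{"method": "servo_tool", "body": {"rows": [1, 0, -0.0015, 0, 0, 1, 0, 0, 0, 0, 1, 0, 0, 0, 0]}}

```text
time: 19.55
position: [0.5407, -0.2422, 0.0753]
tool_rot: [0.47, 0.883, 0.0, 0.0]
ft_force: [1.3, 1.6, -4.6]
grip_width: 0.019
grip_force: 60.1
```

{"method": "servo_tool", "body": {"rows": [1, 0, -0.0015, 0, 0, 1, 0, 0, 0, 0, 1, 0, 0, 0, 0]}}

```text
time: 19.8
position: [0.5395, -0.2429, 0.0753]
tool_rot: [0.47, 0.883, 0.001, 0.0]
ft_force: [2.7, 3.9, -4.0]
grip_width: 0.0191
grip_force: 60.3
```

{"method": "servo_tool", "body": {"rows": [1, 0, -0.0015, 0, 0, 1, 0, 0, 0, 0, 1, 0, 0, 0, 0]}}

```text
time: 20.05
position: [0.5385, -0.2435, 0.0753]
tool_rot: [0.471, 0.882, 0.001, 0.0]
ft_force: [4.5, 3.9, -4.0]
grip_width: 0.0194
grip_force: 60.6
```

```bash
python3 st.py
```

```text
20.05 [ 0.5385 -0.2435  0.0753] yaw 123.84 [ 0.0017  0.0013 -1.    ] [ 4.55  3.85 -3.96] [ 0.714 -0.843 -0.762]
```

Across the handle the centre is 2.8 mm toward −y. I'll re-centre, lower onto the hex and sweep backward.

{"method": "servo_tool", "body": {"rows": [1, 0, 0.0092, 0, 0, 1, 0, 0, 0, 0, 1, 0, 0, 0.004, 0, 1, 0, 0, 0.002, 0, 1, 0, 0, 0, 0]}}

```text
time: 20.47
position: [0.5453, -0.2395, 0.069]
tool_rot: [0.469, 0.883, -0.0, -0.0]
ft_force: [1.9, -1.9, -1.7]
grip_width: 0.0189
grip_force: 60.0
```

```bash
python3 st.py
```

```text
20.47 [ 0.5453 -0.2395  0.069 ] yaw 124.01 [-4.e-04 -6.e-04 -1.e+00] [ 1.88 -1.9  -1.7 ] [ 0.041 -0.048 -0.066]
```

{"method": "servo_tool", "body": {"rows": [1, 0.0002, 0.0068, 0, -3, 1, 0, 0, 0, 0, 1, 0.0002, 0.0068, 0, -3, 1, 0, 0, 0, 0]}}

```text
time: 20.8
position: [0.5569, -0.2311, 0.0696]
tool_rot: [0.422, 0.906, -0.0, 0.001]
ft_force: [0.7, -1.8, -1.1]
grip_width: 0.0192
grip_force: 60.0
```

{"method": "servo_tool", "body": {"rows": [1, 0.0002, 0.0068, 0, -3, 1, 0, 0, 0, 0, 1, 0.0002, 0.0068, 0, -3, 1, 0, 0, 0, 0]}}

```text
time: 21.13
position: [0.5667, -0.2218, 0.0695]
tool_rot: [0.375, 0.927, -0.0, 0.001]
ft_force: [0.6, -1.8, -1.4]
grip_width: 0.0189
grip_force: 60.0
```

```bash
python3 st.py
```

```text
21.13 [ 0.5667 -0.2218  0.0695] yaw 135.98 [ 8.0e-04 -1.1e-03 -1.0e+00] [ 0.57 -1.77 -1.35] [-0.297 -0.014  0.077]
```

{"method": "servo_tool", "body": {"rows": [1, -0.0006, -0.0004, 0, 0, 1, 0, 0, 0, 0, 1, 0.0002, 0.0068, 0, -3, 1, 0, 0, 0, 0]}}

```text
time: 21.47
position: [0.5711, -0.2171, 0.0693]
tool_rot: [0.35, 0.937, 0.0, 0.0]
ft_force: [2.5, -2.6, -1.0]
grip_width: 0.019
grip_force: 60.0
```

{"method": "servo_tool", "body": {"rows": [1, 0.0002, 0.0068, 0, -3, 1, 0, 0, 0, 0, 1, 0.0002, 0.0068, 0, -3, 1, 0, 0, 0, 0]}}

```text
time: 21.8
position: [0.5794, -0.2063, 0.0693]
tool_rot: [0.301, 0.954, -0.0, 0.0]
ft_force: [1.2, -1.5, -1.8]
grip_width: 0.0188
grip_force: 60.0
```

{"method": "servo_tool", "body": {"rows": [1, 0.0002, 0.0068, 0, -3, 1, 0, 0, 0, 0, 1, 0.0002, 0.0068, 0, -3, 1, 0, 0, 0, 0]}}

```text
time: 22.13
position: [0.5865, -0.1947, 0.0693]
tool_rot: [0.251, 0.968, -0.0, 0.0]
ft_force: [1.5, -1.9, -0.6]
grip_width: 0.0195
grip_force: 60.0
```

```bash
python3 st.py
```

```text
22.13 [ 0.5865 -0.1947  0.0693] yaw 150.93 [ 0.e+00 -2.e-04 -1.e+00] [ 1.49 -1.88 -0.55] [-0.15  -0.081  0.094]
```

{"method": "servo_tool", "body": {"rows": [1, -0.001, -0.0004, 0, 0, 1, 0, 0, 0, 0, 1, 0, 0, 0, 0]}}

```text
time: 22.38
position: [0.5863, -0.1955, 0.069]
tool_rot: [0.252, 0.968, 0.0, -0.001]
ft_force: [0.9, -0.6, -1.5]
grip_width: 0.0192
grip_force: 60.0
```

{"method": "servo_tool", "body": {"rows": [1, 0.0002, 0.0068, 0, -3, 1, 0, 0, 0, 0, 1, 0.0002, 0.0068, 0, -3, 1, 0, 0, 0, 0]}}

```text
time: 22.72
position: [0.5927, -0.1827, 0.069]
tool_rot: [0.2, 0.98, 0.0, -0.001]
ft_force: [1.8, -0.6, -2.3]
grip_width: 0.0186
grip_force: 60.0
```

{"method": "servo_tool", "body": {"rows": [1, 0.0002, 0.0068, 0, -3, 1, 0, 0, 0, 0, 1, 0.0002, 0.0068, 0, -3, 1, 0, 0, 0, 0]}}

```text
time: 23.05
position: [0.597, -0.1699, 0.0687]
tool_rot: [0.148, 0.989, 0.0, -0.001]
ft_force: [-0.1, 0.2, -4.0]
grip_width: 0.0193
grip_force: 60.0
```

```bash
python3 st.py
```

```text
23.05 [ 0.597  -0.1699  0.0687] yaw 162.93 [-1.5e-03  8.0e-04 -1.0e+00] [-0.14  0.19 -4.  ] [-0.002 -0.005  0.037]
```

The contact force has gone (full weight is back on the wrist), so the ring has probably started over the hex. I'll lower it here.

{"method": "servo_tool", "body": {"rows": [1, 0, 0, 0.002, 0, 1, 0, 0, 0.002, 0, 1, 0, 0, 0, 0]}}

```text
time: 23.3
position: [0.597, -0.1709, 0.0645]
tool_rot: [0.149, 0.989, 0.0, -0.001]
ft_force: [-0.2, 0.4, -4.0]
grip_width: 0.019
grip_force: 60.0
```

```bash
python3 st.py
```

```text
23.3 [ 0.597  -0.1709  0.0645] yaw 162.89 [-1.4e-03  5.0e-04 -1.0e+00] [-0.19  0.43 -3.98] [ 0.056  0.019 -0.101]
```

{"method": "servo_tool", "body": {"rows": [1, 0, 0, 0.002, 0, 1, 0, 0, 0.002, 0, 1, 0, 0, 0, 0]}}

```text
time: 23.55
position: [0.5972, -0.1707, 0.0607]
tool_rot: [0.148, 0.989, 0.0, -0.0]
ft_force: [-0.3, 0.1, -4.6]
grip_width: 0.0193
grip_force: 60.0
```

```bash
python3 st.py
```

```text
23.55 [ 0.5972 -0.1707  0.0607] yaw 162.95 [-9.e-04  4.e-04 -1.e+00] [-0.26  0.15 -4.55] [ 0.061 -0.022 -0.028]
```

The ring is going down over the nut. I'll continue to the washer.

{"method": "servo_tool", "body": {"rows": [1, 0, 0, 0.002, 0, 1, 0, 0, 0.002, 0, 1, 0, 0, 0, 0]}}

```text
time: 23.8
position: [0.5974, -0.1706, 0.0568]
tool_rot: [0.148, 0.989, 0.0, -0.0]
ft_force: [-1.4, 0.9, -4.0]
grip_width: 0.0188
grip_force: 60.0
```

{"method": "servo_tool", "body": {"rows": [1, 0, 0, 0.0015, 0, 1, 0, 0, 0, 0, 1, 0, 0, 0, 0]}}

```text
time: 24.05
position: [0.5974, -0.1705, 0.0558]
tool_rot: [0.148, 0.989, 0.0, -0.0]
ft_force: [-2.0, 0.7, -2.4]
grip_width: 0.0189
grip_force: 60.0
```

```bash
python3 st.py
```

```text
24.05 [ 0.5974 -0.1705  0.0558] yaw 162.99 [-6.e-04  2.e-04 -1.e+00] [-2.02  0.69 -2.44] [ 0.166  0.29  -0.028]
```

{"method": "servo_tool", "body": {"rows": [1, 0, 0, 0.0015, 0, 1, 0, 0, 0, 0, 1, 0, 0, 0, 0]}}

```text
time: 24.3
position: [0.5974, -0.1705, 0.0544]
tool_rot: [0.148, 0.989, 0.0, -0.0]
ft_force: [-1.7, 1.3, -1.3]
grip_width: 0.019
grip_force: 60.0
```

```bash
python3 st.py
```

```text
24.3 [ 0.5974 -0.1705  0.0544] yaw 162.99 [-6.e-04  2.e-04 -1.e+00] [-1.7   1.29 -1.29] [ 0.168  0.473 -0.006]
```

The ring is on the washer. Now the first clockwise swing, which is well short of the seat.

{"method": "servo_tool", "body": {"rows": [1, 0.0003, -0.0091, -0.0005, 4, 1, 0.0003, -0.0091, 0, 4, 1, 0.0003, -0.0091, 0, 4, 1, 0, 0, 0, 0]}}

```text
time: 24.63
position: [0.5862, -0.1953, 0.0546]
tool_rot: [0.252, 0.968, 0.001, -0.001]
ft_force: [-1.4, 3.9, -1.4]
grip_width: 0.0192
grip_force: 60.0
```

```bash
cat > st.py <<'E'
from h import *
o=robot.get_obs();M=R.from_quat(o['tool_rot']).as_matrix();y=np.degrees(np.arctan2(M[1,0],M[0,0]));F=M.T@o['ft_force']
r=o['position']+.1305*M[:,0]
N=np.array([.4726,-.1317,.062]);d=o['position']-N
print(round(o['time'],2),o['position'].round(4),'handle',round(((y+180+180)%360)-180,2),'tilt',np.round(M[:2,2],4),'Ftool',F.round(2),'M',np.round(o['moment'],3),'ring',r.round(4),'Tcw_on_nut',round(d[0]*o['ft_force'][1]-d[1]*o['ft_force'][0]+o['moment'][2],2))
E
python3 st.py
```

```text
24.63 [ 0.5862 -0.1953  0.0546] handle -29.18 tilt [-0.0012  0.0024] Ftool [3.08 2.71 1.45] M [ 0.783  0.321 -0.017] ring [ 0.4723 -0.1316  0.0549] Tcw_on_nut 0.34
```

{"method": "servo_tool", "body": {"rows": [1, 0.0003, -0.0091, 0, 4, 1, 0.0003, -0.0091, 0, 4, 1, 0.0003, -0.0091, 0, 4, 1, 0, 0, 0, 0]}}

```text
time: 24.97
position: [0.5707, -0.2172, 0.0546]
tool_rot: [0.351, 0.936, 0.001, -0.001]
ft_force: [-0.9, 5.4, -0.9]
grip_width: 0.0189
grip_force: 60.0
```

```bash
python3 st.py
```

```text
24.97 [ 0.5707 -0.2172  0.0546] handle -41.1 tilt [-0.0011  0.0024] Ftool [4.23 3.42 0.9 ] M [0.959 0.25  0.048] ring [ 0.4724 -0.1314  0.0549] Tcw_on_nut 0.49
```

{"method": "servo_tool", "body": {"rows": [1, 0.0013, -0.0091, 0, 4, 1, 0.0008, -0.0091, 0, 4, 1, 0.0003, -0.0091, 0, 4, 1, 0, 0, 0, 0]}}

```text
time: 25.3
position: [0.5508, -0.2355, 0.0549]
tool_rot: [0.447, 0.895, 0.001, 0.001]
ft_force: [0.8, 5.2, -2.7]
grip_width: 0.0188
grip_force: 60.0
```

```bash
python3 st.py
```

```text
25.3 [ 0.5508 -0.2355  0.0549] handle -53.04 tilt [0.0015 0.0006] Ftool [3.63 3.78 2.66] M [ 0.835 -0.097 -0.042] ring [ 0.4724 -0.1312  0.0549] Tcw_on_nut 0.45
```

{"method": "servo_tool", "body": {"rows": [1, 0.0003, -0.0091, 0, 4, 1, 0.0003, -0.0091, 0, 4, 1, 0.0003, -0.0091, 0, 4, 1, 0, 0, 0, 0]}}

```text
time: 25.63
position: [0.5275, -0.2493, 0.0549]
tool_rot: [0.537, 0.843, 0.001, 0.0]
ft_force: [2.0, 4.6, -2.7]
grip_width: 0.0191
grip_force: 60.0
```

```bash
python3 st.py
```

```text
25.63 [ 0.5275 -0.2493  0.0549] handle -65.0 tilt [0.0013 0.0008] Ftool [3.37 3.76 2.7 ] M [ 0.917 -0.205 -0.069] ring [ 0.4723 -0.131   0.0549] Tcw_on_nut 0.42
```

{"method": "servo_tool", "body": {"rows": [1, 0.0003, -0.0091, 0, 4, 1, 0.0003, -0.0091, 0, 4, 1, 0.0003, -0.0091, 0, 4, 1, 0, 0, 0, 0]}}

```text
time: 25.97
position: [0.5019, -0.258, 0.0549]
tool_rot: [0.622, 0.783, 0.001, 0.0]
ft_force: [2.7, 6.1, -1.2]
grip_width: 0.0192
grip_force: 60.0
```

```bash
python3 st.py
```

```text
25.97 [ 0.5019 -0.258   0.0549] handle -76.97 tilt [0.0015 0.0007] Ftool [5.31 3.98 1.25] M [ 1.028 -0.331 -0.056] ring [ 0.4725 -0.1309  0.055 ] Tcw_on_nut 0.46
```

The drag is steady (about 0.45 Nm as measured). I'll finish this swing, back off to mid-play, lift, go back 60° and set the ring down again.

{"method": "servo_tool", "body": {"rows": [1, 0.0003, -0.0091, 0, 4, 1, 0, 0, 0, 0, 1, 0.0003, 0.0118, 0, -5.2, 1, 0, 0, 0, 0, 1, 0, 0, 0, 0]}}

```text
time: 26.38
position: [0.5048, -0.2578, 0.0547]
tool_rot: [0.613, 0.79, 0.0, -0.0]
ft_force: [0.9, 4.1, -2.2]
grip_width: 0.0187
grip_force: 60.0
```

```bash
python3 st.py
```

```text
26.38 [ 0.5048 -0.2578  0.0547] handle -75.57 tilt [0.     0.0001] Ftool [3.74 1.91 2.21] M [ 0.746 -0.015 -0.069] ring [ 0.4723 -0.1314  0.0548] Tcw_on_nut 0.18
```

{"method": "servo_tool", "body": {"rows": [1, 0, 0, -0.007, 0, 1, 0, 0, -0.007, 0, 1, 0, 0, -0.007, 0, 1, 0, 0, 0, 0, 1, 0, 0, 0, 0]}}

```text
time: 26.8
position: [0.5034, -0.2575, 0.0763]
tool_rot: [0.614, 0.789, 0.0, -0.001]
ft_force: [0.4, 5.4, -7.3]
grip_width: 0.0193
grip_force: 60.0
```

```bash
python3 st.py
```

```text
26.8 [ 0.5034 -0.2575  0.0763] handle -75.79 tilt [-0.0007  0.0011] Ftool [5.12 1.7  7.26] M [ 0.513 -0.125 -0.104] ring [ 0.4714 -0.131   0.0765] Tcw_on_nut 0.11
```

{"method": "servo_tool", "body": {"rows": [1, 0.0015, 0, 0, 0, 1, 0.0005, 0, -0.003, 0, 1, 0, 0, 0, 0, 1, 0, 0, 0, 0]}}

```text
time: 27.13
position: [0.5043, -0.2579, 0.0798]
tool_rot: [0.614, 0.789, -0.0, 0.002]
ft_force: [-0.4, -0.8, -4.4]
grip_width: 0.0193
grip_force: 60.0
```

```bash
python3 st.py
```

```text
27.13 [ 0.5043 -0.2579  0.0798] handle -75.78 tilt [ 0.0021 -0.0028] Ftool [-0.62 -0.56  4.37] M [-0.121  0.014  0.022] ring [ 0.4722 -0.1314  0.0794] Tcw_on_nut -0.05
```

{"method": "servo_tool", "body": {"rows": [1, 0.0007, 0.0136, 0, -6, 1, 0.0007, 0.0136, 0, -6, 1, 0.0007, 0.0136, 0, -6, 1, 0.0007, 0.0136, 0, -6, 1, 0.0007, 0.0136, 0, -6]}}

```text
time: 27.55
position: [0.5634, -0.2245, 0.0792]
tool_rot: [0.387, 0.922, -0.0, 0.001]
ft_force: [0.3, -0.5, -3.6]
grip_width: 0.019
grip_force: 60.0
```

{"method": "servo_tool", "body": {"rows": [1, 0.0007, 0.0136, 0, -6, 1, 0.0007, 0.0136, 0, -6, 1, 0.0007, 0.0136, 0, -6, 1, 0.0007, 0.0136, 0, -6, 1, 0.0007, 0.0136, 0, -6]}}

```text
time: 27.97
position: [0.5979, -0.1663, 0.0791]
tool_rot: [0.135, 0.991, -0.001, 0.001]
ft_force: [0.9, 0.5, -3.5]
grip_width: 0.0195
grip_force: 60.0
```

{"method": "servo_tool", "body": {"rows": [1, 0, 0, 0, 0, 1, 0, 0, 0, 0, 1, 0, 0, 0, 0]}}

```text
time: 28.22
position: [0.5969, -0.1667, 0.0789]
tool_rot: [0.138, 0.99, -0.0, 0.0]
ft_force: [-0.3, -0.9, -3.7]
grip_width: 0.0193
grip_force: 60.0
```

```bash
python3 st.py
```

```text
28.22 [ 0.5969 -0.1667  0.0789] handle -15.92 tilt [ 0.0003 -0.0009] Ftool [-0.   -0.97  3.75] M [-0.006 -0.046  0.038] ring [ 0.4714 -0.1309  0.0789] Tcw_on_nut -0.09
```

{"method": "servo_tool", "body": {"rows": [1, -0.0015, -0.0009, 0.002, 0, 1, 0, 0, 0.003, 0, 1, 0, 0, 0, 0]}}

```text
time: 28.47
position: [0.5975, -0.1678, 0.073]
tool_rot: [0.138, 0.99, 0.0, -0.001]
ft_force: [-0.3, 0.2, -4.3]
grip_width: 0.0195
grip_force: 60.0
```

```bash
python3 st.py
```

```text
28.47 [ 0.5975 -0.1678  0.073 ] handle -15.91 tilt [-0.001   0.0003] Ftool [0.31 0.12 4.28] M [-0.013  0.032  0.032] ring [ 0.472  -0.132   0.0732] Tcw_on_nut 0.05
```

{"method": "servo_tool", "body": {"rows": [1, 0, 0, 0.003, 0, 1, 0, 0, 0.002, 0, 1, 0, 0, 0, 0]}}

```text
time: 28.72
position: [0.5978, -0.1673, 0.0681]
tool_rot: [0.138, 0.99, 0.0, -0.0]
ft_force: [0.3, -0.0, -3.5]
grip_width: 0.019
grip_force: 60.0
```

```bash
python3 st.py
```

```text
28.72 [ 0.5978 -0.1673  0.0681] handle -15.83 tilt [-0.0007  0.0001] Ftool [-0.3   0.08  3.47] M [-0.04   0.004  0.001] ring [ 0.4722 -0.1317  0.0682] Tcw_on_nut 0.01
```

It slides on freely. Down to the washer.

{"method": "servo_tool", "body": {"rows": [1, 0, 0, 0.004, 0, 1, 0, 0, 0.004, 0, 1, 0, 0, 0.003, 0, 1, 0, 0, 0.0015, 0, 1, 0, 0, 0, 0]}}

```text
time: 29.13
position: [0.5984, -0.1673, 0.0564]
tool_rot: [0.138, 0.991, -0.0, 0.0]
ft_force: [0.5, -0.4, 0.9]
grip_width: 0.0194
grip_force: 60.0
```

```bash
python3 st.py
```

```text
29.13 [ 0.5984 -0.1673  0.0564] handle -15.81 tilt [ 0.0003 -0.0003] Ftool [-0.55 -0.22 -0.89] M [0.029 0.357 0.078] ring [ 0.4728 -0.1317  0.0563] Tcw_on_nut 0.05
```

{"method": "servo_tool", "body": {"rows": [1, 0.0003, -0.0091, 0, 4, 1, 0.0003, -0.0091, 0, 4, 1, 0.0003, -0.0091, 0, 4, 1, 0, 0, 0, 0]}}

```text
time: 29.47
position: [0.5877, -0.1925, 0.0566]
tool_rot: [0.242, 0.97, 0.001, -0.0]
ft_force: [0.4, 2.2, 0.1]
grip_width: 0.0192
grip_force: 60.0
```

```bash
python3 st.py
```

```text
29.47 [ 0.5877 -0.1925  0.0566] handle -27.95 tilt [-0.      0.0012] Ftool [ 0.66  2.09 -0.12] M [0.564 0.253 0.118] ring [ 0.4725 -0.1314  0.0567] Tcw_on_nut 0.39
```

{"method": "servo_tool", "body": {"rows": [1, 0.0003, -0.0091, 0, 4, 1, 0.0003, -0.0091, 0, 4, 1, 0.0003, -0.0091, 0, 4, 1, 0, 0, 0, 0]}}

```text
time: 29.8
position: [0.5727, -0.2149, 0.0566]
tool_rot: [0.341, 0.94, 0.001, -0.0]
ft_force: [1.2, 1.9, 0.6]
grip_width: 0.0192
grip_force: 60.0
```

```bash
python3 st.py
```

```text
29.8 [ 0.5727 -0.2149  0.0566] handle -39.87 tilt [0.0002 0.0011] Ftool [ 0.24  2.23 -0.62] M [0.621 0.16  0.136] ring [ 0.4725 -0.1313  0.0566] Tcw_on_nut 0.43
```

{"method": "servo_tool", "body": {"rows": [1, 0.0003, -0.0091, 0, 4, 1, 0.0003, -0.0091, 0, 4, 1, 0.0001, -0.0046, 0, 2, 1, 0, 0, 0, 0, 1, 0, 0, 0, 0]}}

```text
time: 30.22
position: [0.5571, -0.2305, 0.0565]
tool_rot: [0.42, 0.908, 0.0, -0.0]
ft_force: [-0.2, 2.6, 0.9]
grip_width: 0.0191
grip_force: 60.0
```

```bash
python3 st.py
```

```text
30.22 [ 0.5571 -0.2305  0.0565] handle -49.67 tilt [0.0001 0.0007] Ftool [ 2.14  1.5  -0.92] M [0.85  0.072 0.137] ring [ 0.4727 -0.131   0.0565] Tcw_on_nut 0.33
```

{"method": "servo_tool", "body": {"rows": [1, 0.0001, -0.0046, 0, 2, 1, 0.0001, -0.0046, 0, 2, 1, 0, -0.0023, 0, 1, 1, 0, 0, 0, 0]}}

```text
time: 30.55
position: [0.5481, -0.2376, 0.0564]
tool_rot: [0.46, 0.888, 0.001, 0.0]
ft_force: [2.4, 5.7, 1.2]
grip_width: 0.019
grip_force: 60.0
```

```bash
python3 st.py
```

```text
30.55 [ 0.5481 -0.2376  0.0564] handle -54.76 tilt [0.0005 0.0009] Ftool [ 3.26  5.19 -1.23] M [ 1.136 -0.198  0.205] ring [ 0.4728 -0.131   0.0564] Tcw_on_nut 0.88
```

{"method": "servo_tool", "body": {"rows": [1, 0, -0.0023, 0, 1, 1, 0, -0.0023, 0, 1, 1, 0, 0, 0, 0]}}

```text
time: 30.8
position: [0.5443, -0.2401, 0.0564]
tool_rot: [0.475, 0.88, 0.001, -0.0]
ft_force: [3.4, 4.5, 0.5]
grip_width: 0.0192
grip_force: 60.0
```

```bash
python3 st.py
```

```text
30.8 [ 0.5443 -0.2401  0.0564] handle -56.76 tilt [0.0005 0.001 ] Ftool [ 1.92  5.28 -0.46] M [ 1.157 -0.238  0.135] ring [ 0.4728 -0.1309  0.0564] Tcw_on_nut 0.82
```

{"method": "servo_tool", "body": {"rows": [1, 0, -0.0023, 0, 1, 1, 0, 0, 0, 0, 1, 0, 0, 0, 0]}}

```text
time: 31.05
position: [0.5425, -0.2413, 0.0564]
tool_rot: [0.483, 0.876, 0.001, -0.0]
ft_force: [2.5, 5.4, 1.1]
grip_width: 0.0192
grip_force: 60.0
```

```bash
python3 st.py
```

```text
31.05 [ 0.5425 -0.2413  0.0564] handle -57.73 tilt [0.0004 0.001 ] Ftool [ 3.28  4.98 -1.07] M [ 1.131 -0.222  0.102] ring [ 0.4728 -0.131   0.0564] Tcw_on_nut 0.75
```

{"method": "servo_tool", "body": {"rows": [1, 0, -0.0023, 0, 1, 1, 0, 0, 0, 0, 1, 0, 0, 0, 0]}}

```text
time: 31.3
position: [0.5405, -0.2425, 0.0563]
tool_rot: [0.49, 0.872, 0.001, -0.0]
ft_force: [2.6, 5.1, 1.2]
grip_width: 0.019
grip_force: 60.0
```

```bash
python3 st.py
```

```text
31.3 [ 0.5405 -0.2425  0.0563] handle -58.73 tilt [0.0004 0.001 ] Ftool [ 2.99  4.82 -1.23] M [ 1.178 -0.245  0.094] ring [ 0.4728 -0.1309  0.0564] Tcw_on_nut 0.72
```

{"method": "servo_tool", "body": {"rows": [1, 0, -0.0023, 0, 1, 1, 0, -0.0023, 0, 1, 1, 0, 0, 0, 0]}}

```text
time: 31.55
position: [0.5365, -0.2449, 0.0563]
tool_rot: [0.506, 0.863, 0.001, -0.0]
ft_force: [2.9, 5.1, 0.6]
grip_width: 0.0195
grip_force: 60.0
```

```bash
python3 st.py
```

```text
31.55 [ 0.5365 -0.2449  0.0563] handle -60.78 tilt [0.0005 0.0011] Ftool [ 3.06  4.99 -0.58] M [ 1.263 -0.268  0.119] ring [ 0.4728 -0.131   0.0564] Tcw_on_nut 0.77
```

{"method": "servo_tool", "body": {"rows": [1, 0, -0.0023, 0, 1, 1, 0, -0.0023, 0, 1, 1, 0, 0, 0, 0]}}

```text
time: 31.8
position: [0.5325, -0.247, 0.0564]
tool_rot: [0.521, 0.854, 0.001, -0.0]
ft_force: [1.9, 5.4, 1.2]
grip_width: 0.0191
grip_force: 60.0
```

```bash
python3 st.py
```

```text
31.8 [ 0.5325 -0.247   0.0564] handle -62.78 tilt [0.0006 0.0012] Ftool [ 3.94  4.19 -1.22] M [ 1.228 -0.317  0.13 ] ring [ 0.4728 -0.131   0.0565] Tcw_on_nut 0.68
```

{"method": "servo_tool", "body": {"rows": [1, 0.0005, -0.0023, 0, 1, 1, 0.0005, -0.0023, 0, 1, 1, 0, 0, 0, 0]}}

```text
time: 32.05
position: [0.5285, -0.2489, 0.0565]
tool_rot: [0.536, 0.845, 0.0, 0.001]
ft_force: [3.4, 4.1, 0.9]
grip_width: 0.0191
grip_force: 60.0
```

```bash
python3 st.py
```

```text
32.05 [ 0.5285 -0.2489  0.0565] handle -64.76 tilt [ 0.0019 -0.0003] Ftool [ 2.27  4.82 -0.87] M [ 1.062 -0.393  0.143] ring [ 0.4729 -0.1309  0.0564] Tcw_on_nut 0.77
```

{"method": "servo_tool", "body": {"rows": [1, 0, -0.0023, 0, 1, 1, 0, -0.0023, 0, 1, 1, 0, 0, 0, 0]}}

```text
time: 32.3
position: [0.5243, -0.2509, 0.0565]
tool_rot: [0.55, 0.835, 0.0, 0.001]
ft_force: [3.3, 4.9, 0.7]
grip_width: 0.0195
grip_force: 60.0
```

```bash
python3 st.py
```

```text
32.3 [ 0.5243 -0.2509  0.0565] handle -66.78 tilt [ 0.0018 -0.0001] Ftool [ 3.17  4.93 -0.73] M [ 1.079 -0.472  0.132] ring [ 0.4728 -0.1309  0.0564] Tcw_on_nut 0.77
```

{"method": "servo_tool", "body": {"rows": [1, 0, -0.0023, 0, 1, 1, 0, -0.0023, 0, 1, 1, 0, 0, 0, 0]}}

```text
time: 32.55
position: [0.52, -0.2525, 0.0565]
tool_rot: [0.565, 0.825, 0.0, 0.001]
ft_force: [3.9, 4.3, 1.1]
grip_width: 0.0194
grip_force: 60.0
```

```bash
python3 st.py
```

```text
32.55 [ 0.52   -0.2525  0.0565] handle -68.78 tilt [0.0017 0.    ] Ftool [ 2.56  5.2  -1.12] M [ 1.086 -0.538  0.063] ring [ 0.4728 -0.1309  0.0564] Tcw_on_nut 0.74
```

{"method": "servo_tool", "body": {"rows": [1, 0, -0.0023, 0, 1, 1, 0, -0.0023, 0, 1, 1, 0, 0, 0, 0]}}

```text
time: 32.8
position: [0.5157, -0.2541, 0.0565]
tool_rot: [0.579, 0.815, 0.001, 0.001]
ft_force: [3.9, 4.0, 1.1]
grip_width: 0.0189
grip_force: 60.0
```

```bash
python3 st.py
```

```text
32.8 [ 0.5157 -0.2541  0.0565] handle -70.79 tilt [0.0018 0.0001] Ftool [ 2.51  5.01 -1.13] M [ 1.192 -0.514  0.088] ring [ 0.4728 -0.1309  0.0564] Tcw_on_nut 0.74
```

{"method": "servo_tool", "body": {"rows": [1, 0, -0.0023, 0, 1, 1, 0, -0.0023, 0, 1, 1, 0, 0, 0, 0]}}

```text
time: 33.05
position: [0.5113, -0.2556, 0.0565]
tool_rot: [0.593, 0.805, 0.001, 0.001]
ft_force: [4.0, 3.9, 0.5]
grip_width: 0.0193
grip_force: 60.0
```

```bash
python3 st.py
```

```text
33.05 [ 0.5113 -0.2556  0.0565] handle -72.8 tilt [0.0018 0.0002] Ftool [ 2.54  4.94 -0.48] M [ 1.134 -0.516  0.093] ring [ 0.4727 -0.1309  0.0564] Tcw_on_nut 0.73
```

{"method": "servo_tool", "body": {"rows": [1, 0, -0.0023, 0, 1, 1, 0, -0.0023, 0, 1, 1, 0, 0, 0, 0]}}

```text
time: 33.3
position: [0.507, -0.2568, 0.0565]
tool_rot: [0.607, 0.794, 0.001, 0.001]
ft_force: [3.4, 4.8, 1.1]
grip_width: 0.019
grip_force: 60.0
```

```bash
python3 st.py
```

```text
33.3 [ 0.507  -0.2568  0.0565] handle -74.8 tilt [0.0018 0.0003] Ftool [ 3.7   4.57 -1.1 ] M [ 1.219 -0.537  0.095] ring [ 0.4727 -0.1309  0.0565] Tcw_on_nut 0.69
```

{"method": "servo_tool", "body": {"rows": [1, 0, -0.0023, 0, 1, 1, 0, -0.0023, 0, 1, 1, 0, 0, 0, 0]}}

```text
time: 33.55
position: [0.5025, -0.2579, 0.0565]
tool_rot: [0.621, 0.784, 0.001, 0.001]
ft_force: [4.5, 5.3, 1.1]
grip_width: 0.0192
grip_force: 60.0
```

```bash
python3 st.py
```

```text
33.55 [ 0.5025 -0.2579  0.0565] handle -76.8 tilt [0.0019 0.0004] Ftool [ 4.13  5.55 -1.1 ] M [ 1.187 -0.581  0.077] ring [ 0.4727 -0.1309  0.0565] Tcw_on_nut 0.8
```

{"method": "servo_tool", "body": {"rows": [1, 0, -0.0023, 0, 1, 1, 0, -0.0023, 0, 1, 1, 0, 0, 0, 0]}}

```text
time: 33.8
position: [0.4981, -0.2589, 0.0565]
tool_rot: [0.635, 0.773, 0.001, 0.001]
ft_force: [4.7, 5.1, 1.1]
grip_width: 0.0189
grip_force: 60.0
```

```bash
python3 st.py
```

```text
33.8 [ 0.4981 -0.2589  0.0565] handle -78.81 tilt [0.0019 0.0004] Ftool [ 4.04  5.62 -1.09] M [ 1.225 -0.622  0.052] ring [ 0.4728 -0.1308  0.0565] Tcw_on_nut 0.78
```

No seat yet, and the wall limit is close. One more step, then lift and go back 60° again.

{"method": "servo_tool", "body": {"rows": [1, 0, -0.0023, 0, 1, 1, 0, -0.0023, 0, 1, 1, 0, 0, 0, 0]}}

```text
time: 34.05
position: [0.4936, -0.2596, 0.0565]
tool_rot: [0.648, 0.761, 0.001, 0.001]
ft_force: [4.9, 4.9, 1.0]
grip_width: 0.019
grip_force: 60.0
```

```bash
python3 st.py
```

```text
34.05 [ 0.4936 -0.2596  0.0565] handle -80.81 tilt [0.0019 0.0006] Ftool [ 4.    5.65 -1.  ] M [ 1.301 -0.659  0.047] ring [ 0.4727 -0.1308  0.0565] Tcw_on_nut 0.78
```

{"method": "servo_tool", "body": {"rows": [1, 0.0013, 0.0136, 0, -6, 1, 0.0005, 0, 0, 0, 1, 0, 0, 0, 0]}}

```text
time: 34.3
position: [0.5064, -0.2573, 0.0565]
tool_rot: [0.607, 0.795, -0.001, 0.001]
ft_force: [0.8, -0.4, 0.3]
grip_width: 0.0193
grip_force: 60.0
```

```bash
python3 st.py
```

```text
34.3 [ 0.5064 -0.2573  0.0565] handle -74.75 tilt [ 0.0011 -0.0023] Ftool [-0.61  0.71 -0.32] M [ 0.232 -0.084 -0.07 ] ring [ 0.4721 -0.1314  0.0562] Tcw_on_nut 0.02
```

{"method": "servo_tool", "body": {"rows": [1, 0, 0, -0.007, 0, 1, 0, 0, -0.007, 0, 1, 0, 0, -0.007, 0, 1, 0, 0, -0.003, 0, 1, 0, 0, 0, 0]}}

```text
time: 34.72
position: [0.5054, -0.2567, 0.0813]
tool_rot: [0.607, 0.794, -0.0, 0.0]
ft_force: [-0.3, 0.6, -3.8]
grip_width: 0.019
grip_force: 60.0
```

```bash
python3 st.py
```

```text
34.72 [ 0.5054 -0.2567  0.0813] handle -74.8 tilt [ 0.0003 -0.001 ] Ftool [ 0.62 -0.12  3.81] M [-0.126 -0.043 -0.007] ring [ 0.4712 -0.1308  0.0811] Tcw_on_nut -0.02
```

{"method": "servo_tool", "body": {"rows": [1, 0.0007, 0.0136, 0, -6, 1, 0.0007, 0.0136, 0, -6, 1, 0.0007, 0.0136, 0, -6, 1, 0.0007, 0.0136, 0, -6, 1, 0.0007, 0.0136, 0, -6]}}

```text
time: 35.13
position: [0.5638, -0.2224, 0.08]
tool_rot: [0.379, 0.925, -0.0, -0.001]
ft_force: [0.2, 1.0, -3.5]
grip_width: 0.0192
grip_force: 60.0
```

{"method": "servo_tool", "body": {"rows": [1, 0.0007, 0.0136, 0, -6, 1, 0.0007, 0.0136, 0, -6, 1, 0.0007, 0.0136, 0, -6, 1, 0.0007, 0.0136, 0, -6, 1, 0.0007, 0.0136, 0, -6]}}

```text
time: 35.55
position: [0.5971, -0.1636, 0.0798]
tool_rot: [0.126, 0.992, 0.0, -0.001]
ft_force: [0.8, -0.6, -3.0]
grip_width: 0.019
grip_force: 60.0
```

{"method": "servo_tool", "body": {"rows": [1, 0, 0, 0, 0, 1, 0, 0, 0, 0, 1, 0, 0, 0, 0]}}

```text
time: 35.8
position: [0.5968, -0.1645, 0.08]
tool_rot: [0.13, 0.992, -0.0, -0.001]
ft_force: [-0.2, -0.7, -2.9]
grip_width: 0.0189
grip_force: 60.0
```

```bash
python3 st.py
```

```text
35.8 [ 0.5968 -0.1645  0.08  ] handle -14.92 tilt [-0.0011 -0.0001] Ftool [ 0.06 -0.74  2.86] M [-0.057 -0.089 -0.034] ring [ 0.4707 -0.1309  0.0801] Tcw_on_nut -0.13
```

{"method": "servo_tool", "body": {"rows": [1, -0.0017, -0.0004, 0.003, 0, 1, 0, 0, 0.003, 0, 1, 0, 0, 0, 0, 1, 0, 0, 0.003, 0, 1, 0, 0, 0, 0]}}

```text
time: 36.22
position: [0.5985, -0.1652, 0.0706]
tool_rot: [0.129, 0.992, 0.0, -0.001]
ft_force: [-0.1, 0.5, -4.3]
grip_width: 0.0191
grip_force: 60.0
```

```bash
python3 st.py
```

```text
36.22 [ 0.5985 -0.1652  0.0706] handle -14.86 tilt [-0.001   0.0003] Ftool [0.26 0.43 4.28] M [-0.04  -0.025  0.022] ring [ 0.4723 -0.1318  0.0707] Tcw_on_nut 0.08
```

{"method": "servo_tool", "body": {"rows": [1, 0, 0, 0.003, 0, 1, 0, 0, 0, 0, 1, 0, 0, 0, 0]}}

```text
time: 36.47
position: [0.5987, -0.165, 0.068]
tool_rot: [0.129, 0.992, -0.0, -0.0]
ft_force: [-1.8, -0.4, -3.6]
grip_width: 0.0191
grip_force: 60.0
```

```bash
python3 st.py
```

```text
36.47 [ 0.5987 -0.165   0.068 ] handle -14.81 tilt [-0.0007  0.0001] Ftool [ 1.59 -0.88  3.59] M [-0.046  0.03   0.079] ring [ 0.4725 -0.1316  0.0681] Tcw_on_nut -0.03
```

{"method": "servo_tool", "body": {"rows": [1, 0, 0, 0.004, 0, 1, 0, 0, 0.004, 0, 1, 0, 0, 0.0035, 0, 1, 0, 0, 0, 0, 1, 0, 0, 0, 0]}}

```text
time: 36.88
position: [0.5991, -0.1651, 0.0569]
tool_rot: [0.129, 0.992, -0.0, -0.0]
ft_force: [-1.0, -0.0, -0.2]
grip_width: 0.0189
grip_force: 60.0
```

```bash
python3 st.py
```

```text
36.88 [ 0.5991 -0.1651  0.0569] handle -14.81 tilt [-0.     -0.0001] Ftool [ 0.92 -0.26  0.2 ] M [0.019 0.468 0.036] ring [ 0.4729 -0.1317  0.0569] Tcw_on_nut 0.0
```

{"method": "servo_tool", "body": {"rows": [1, 0.0001, -0.0046, 0, 2, 1, 0.0001, -0.0046, 0, 2, 1, 0, -0.0023, 0, 1, 1, 0, 0, 0, 0]}}

```text
time: 37.22
position: [0.5952, -0.1758, 0.0569]
tool_rot: [0.172, 0.985, 0.0, -0.0]
ft_force: [-1.5, -0.1, -0.8]
grip_width: 0.0189
grip_force: 60.0
```

```bash
python3 st.py
```

```text
37.22 [ 0.5952 -0.1758  0.0569] handle -19.86 tilt [-0.0005  0.0008] Ftool [ 1.36 -0.59  0.82] M [0.3   0.532 0.184] ring [ 0.4725 -0.1315  0.057 ] Tcw_on_nut 0.11
```

{"method": "servo_tool", "body": {"rows": [1, 0, -0.0023, 0, 1, 1, 0, -0.0023, 0, 1, 1, 0, 0, 0, 0]}}

```text
time: 37.47
position: [0.5938, -0.1795, 0.0568]
tool_rot: [0.19, 0.982, 0.001, -0.0]
ft_force: [-0.1, 3.1, -0.3]
grip_width: 0.0193
grip_force: 60.0
```

```bash
python3 st.py
```

```text
37.47 [ 0.5938 -0.1795  0.0568] handle -21.86 tilt [-0.0002  0.0013] Ftool [1.28 2.87 0.32] M [0.93  0.337 0.237] ring [ 0.4727 -0.1309  0.0569] Tcw_on_nut 0.61
```

{"method": "servo_tool", "body": {"rows": [1, 0, -0.0023, 0, 1, 1, 0, 0, 0, 0, 1, 0, -0.0023, 0, 1, 1, 0, 0, 0, 0]}}

```text
time: 37.8
position: [0.5919, -0.1841, 0.0567]
tool_rot: [0.207, 0.978, 0.0, -0.0]
ft_force: [1.7, 5.2, 0.4]
grip_width: 0.0187
grip_force: 60.0
```

```bash
python3 st.py
```

```text
37.8 [ 0.5919 -0.1841  0.0567] handle -23.87 tilt [-0.0005  0.001 ] Ftool [ 0.53  5.5  -0.41] M [1.068 0.385 0.174] ring [ 0.4726 -0.1313  0.0568] Tcw_on_nut 0.89
```

{"method": "servo_tool", "body": {"rows": [1, 0, -0.0023, 0, 1, 1, 0, 0, 0, 0]}}

```text
time: 37.97
position: [0.5909, -0.1862, 0.0567]
tool_rot: [0.215, 0.977, 0.0, -0.0]
ft_force: [0.5, 5.3, 1.4]
grip_width: 0.019
grip_force: 60.0
```

```bash
python3 st.py
```

```text
37.97 [ 0.5909 -0.1862  0.0567] handle -24.86 tilt [-0.0006  0.001 ] Ftool [ 1.79  4.97 -1.38] M [1.128 0.388 0.177] ring [ 0.4725 -0.1313  0.0568] Tcw_on_nut 0.83
```

{"method": "servo_tool", "body": {"rows": [1, 0, -0.0023, 0, 1, 1, 0, -0.0023, 0, 1, 1, 0, -0.0023, 0, 1, 1, 0, 0, 0, 0]}}

```text
time: 38.3
position: [0.5879, -0.1924, 0.0566]
tool_rot: [0.241, 0.971, 0.0, -0.0]
ft_force: [-0.4, 4.9, 0.9]
grip_width: 0.019
grip_force: 60.0
```

```bash
python3 st.py
```

```text
38.3 [ 0.5879 -0.1924  0.0566] handle -27.87 tilt [-0.0007  0.0011] Ftool [ 2.63  4.16 -0.94] M [1.08  0.404 0.152] ring [ 0.4725 -0.1314  0.0568] Tcw_on_nut 0.69
```

{"method": "servo_tool", "body": {"rows": [1, 0.0003, -0.0023, 0, 1, 1, 0.0003, -0.0023, 0, 1, 1, 0.0001, -0.0023, 0, 1, 1, 0, 0, 0, 0]}}

```text
time: 38.63
position: [0.5845, -0.1984, 0.0568]
tool_rot: [0.266, 0.964, 0.0, 0.0]
ft_force: [0.9, 4.5, 0.7]
grip_width: 0.0194
grip_force: 60.0
```

```bash
python3 st.py
```

```text
38.63 [ 0.5845 -0.1984  0.0568] handle -30.87 tilt [0.0006 0.0006] Ftool [ 1.54  4.35 -0.69] M [1.159 0.192 0.089] ring [ 0.4725 -0.1314  0.0568] Tcw_on_nut 0.66
```

{"method": "servo_tool", "body": {"rows": [1, 0, -0.0023, 0, 1, 1, 0, -0.0023, 0, 1, 1, 0, -0.0023, 0, 1, 1, 0, 0, 0, 0]}}

```text
time: 38.97
position: [0.5808, -0.2041, 0.0568]
tool_rot: [0.291, 0.957, 0.0, 0.0]
ft_force: [0.4, 5.3, 0.1]
grip_width: 0.019
grip_force: 60.0
```

```bash
python3 st.py
```

```text
38.97 [ 0.5808 -0.2041  0.0568] handle -33.86 tilt [0.0004 0.0007] Ftool [ 2.55  4.61 -0.07] M [1.197 0.164 0.117] ring [ 0.4724 -0.1314  0.0568] Tcw_on_nut 0.72
```

{"method": "servo_tool", "body": {"rows": [1, 0, -0.0023, 0, 1, 1, 0, -0.0023, 0, 1, 1, 0, -0.0023, 0, 1, 1, 0, 0, 0, 0]}}

```text
time: 39.3
position: [0.5775, -0.2089, 0.0568]
tool_rot: [0.316, 0.949, 0.001, 0.0]
ft_force: [3.5, 7.3, 0.8]
grip_width: 0.0194
grip_force: 60.1
```

```bash
python3 st.py
```

```text
39.3 [ 0.5775 -0.2089  0.0568] handle -36.83 tilt [0.0015 0.0016] Ftool [ 1.57  7.93 -0.81] M [ 1.557 -0.159  0.296] ring [ 0.473  -0.1307  0.0568] Tcw_on_nut 1.33
```

Torque has risen to 1.3 Nm, so the nut is seating. Small steps from here.

{"method": "servo_tool", "body": {"rows": [1, 0, -0.0012, 0, 0.5, 1, 0, 0, 0, 0, 1, 0, 0, 0, 0]}}

```text
time: 39.55
position: [0.5771, -0.2094, 0.0568]
tool_rot: [0.32, 0.948, 0.001, 0.001]
ft_force: [3.1, 9.2, 0.8]
grip_width: 0.0192
grip_force: 60.1
```

```bash
python3 st.py; python3 st.py
```

```text
39.55 [ 0.5771 -0.2094  0.0568] handle -37.28 tilt [0.002 0.002] Ftool [ 3.1   9.19 -0.78] M [ 1.762 -0.295  0.423] ring [ 0.4733 -0.1304  0.0568] Tcw_on_nut 1.62
39.55 [ 0.5771 -0.2094  0.0568] handle -37.28 tilt [0.002 0.002] Ftool [ 3.1   9.19 -0.78] M [ 1.762 -0.295  0.423] ring [ 0.4733 -0.1304  0.0568] Tcw_on_nut 1.62
```

One more half degree to about 1.9 Nm. After that I back off to mid-play.

{"method": "servo_tool", "body": {"rows": [1, 0, -0.0011, 0, 0.5, 1, 0, 0, 0, 0, 1, 0, 0, 0, 0]}}

```text
time: 39.8
position: [0.5767, -0.2099, 0.0569]
tool_rot: [0.324, 0.946, 0.002, 0.001]
ft_force: [4.4, 9.5, -0.0]
grip_width: 0.0192
grip_force: 60.2
```

```bash
python3 st.py
```

```text
39.8 [ 0.5767 -0.2099  0.0569] handle -37.77 tilt [0.0025 0.0023] Ftool [ 2.31 10.22  0.07] M [ 1.984 -0.453  0.516] ring [ 0.4736 -0.13    0.0568] Tcw_on_nut 1.85
```

{"method": "servo_tool", "body": {"rows": [1, 0.0003, 0.0091, 0, -4, 1, 0.0005, 0.0068, 0, -3, 1, 0, 0, 0, 0, 1, 0, 0, 0, 0]}}

```text
time: 40.13
position: [0.5841, -0.1992, 0.0568]
tool_rot: [0.266, 0.964, -0.001, 0.0]
ft_force: [-1.0, 1.3, -0.2]
grip_width: 0.019
grip_force: 60.0
```

```bash
python3 st.py
```

```text
40.13 [ 0.5841 -0.1992  0.0568] handle -30.86 tilt [ 0.0002 -0.0011] Ftool [1.55 0.56 0.18] M [ 0.474  0.423 -0.06 ] ring [ 0.4721 -0.1322  0.0567] Tcw_on_nut 0.01
```

Tightened to about 1.85 Nm. I'll lift off and carry the wrench back to the mat.

{"method": "servo_tool", "body": {"rows": [1, 0, 0, -0.006, 0, 1, 0, 0, -0.006, 0, 1, 0, 0, -0.006, 0, 1, 0, 0, -0.006, 0, 1, 0, 0, 0, 0]}}

```text
time: 40.55
position: [0.5825, -0.1975, 0.0806]
tool_rot: [0.266, 0.964, 0.001, -0.002]
ft_force: [-2.2, 3.9, -10.0]
grip_width: 0.019
grip_force: 60.0
```

```bash
python3 st.py
```

```text
40.55 [ 0.5825 -0.1975  0.0806] handle -30.84 tilt [-0.0031  0.0022] Ftool [3.89 2.23 9.99] M [ 0.446  0.003 -0.049] ring [ 0.4704 -0.1306  0.0811] Tcw_on_nut 0.24
```

{"method": "servo_tool", "body": {"rows": [1, 0, 0, -0.01, 0, 1, 0, 0, -0.02, 0, 1, 0, 0, -0.03, 0, 1, 0, 0, -0.03, 0, 1, 0, 0, 0, 0]}}

```text
time: 40.97
position: [0.5811, -0.1972, 0.1693]
tool_rot: [0.265, 0.964, 0.0, -0.004]
ft_force: [1.7, -1.5, 1.0]
grip_width: 0.0073
grip_force: 0.0
```

{"method": "servo_tool", "body": {"rows": [1, 0, 0, 0, -6.2, 1, 0, 0, 0, -6.2, 1, 0, 0, 0, -6.2, 1, 0, 0, 0, -6.2, 1, 0, 0, 0, -6.2]}}

```text
time: 41.38
position: [0.5868, -0.2012, 0.1745]
tool_rot: [-0.004, 1.0, -0.003, 0.004]
ft_force: [0.1, 0.4, 0.4]
grip_width: 0.0005
grip_force: 0.0
```

{"method": "servo_tool", "body": {"rows": [1, 0.001, 0.035, 0, 0, 1, 0.001, 0.035, 0, 0, 1, 0.001, 0.035, 0, 0, 1, 0.001, 0.035, 0, 0, 1, 0.001, 0.035, 0, 0]}}

```text
time: 41.8
position: [0.5817, -0.0239, 0.1744]
tool_rot: [-0.001, 1.0, -0.002, 0.005]
ft_force: [0.6, -0.7, 0.2]
grip_width: 0.0006
grip_force: 0.0
```

{"method": "servo_tool", "body": {"rows": [1, 0.001, 0.035, 0, 0, 1, 0.001, 0.035, 0, 0, 1, 0.001, 0.035, 0, 0, 1, 0.001, 0.035, 0, 0, 1, 0.001, 0.035, 0, 0]}}

```text
time: 42.22
position: [0.5765, 0.1525, 0.1746]
tool_rot: [-0.002, 1.0, -0.0, 0.005]
ft_force: [0.0, -0.2, -0.1]
grip_width: 0.0005
grip_force: 0.0
```

{"method": "servo_tool", "body": {"rows": [1, 0, 0.035, 0, 0, 1, 0, 0.035, 0, 0, 1, 0, 0, 0, 0, 1, 0, 0, 0, 0, 1, 0, 0, 0, 0]}}

```text
time: 42.63
position: [0.5749, 0.2211, 0.1731]
tool_rot: [-0.002, 1.0, -0.0, 0.003]
ft_force: [0.1, -0.6, 0.9]
grip_width: 0.0001
grip_force: 0.0
```

```bash
python3 st.py; python3 - <<'E'
from h import *
p=robot.camera('side');cv2.imwrite('pics/s3.png',cv2.resize(p['pixels'][110:230,130:290],None,fx=4,fy=4)[...,::-1])
for n in('wrench','wrench_grip','small_wrench'): print(n,[np.round(d['at'],3) for d in robot.place_of(p,n)[:1]])
E
```

```text
42.63 [0.5749 0.2211 0.1731] handle 0.23 tilt [ 0.0059 -0.0002] Ftool [-0.14 -0.62 -0.85] M [-0.005  0.014 -0.016] ring [0.4444 0.2206 0.1723] Tcw_on_nut -0.13
wrench [array([ 0.472, -0.132,  0.067])]
wrench_grip [array([ 0.586, -0.195,  0.036])]
small_wrench [array([0.437, 0.331, 0.002])]
```

View pics/s3.png

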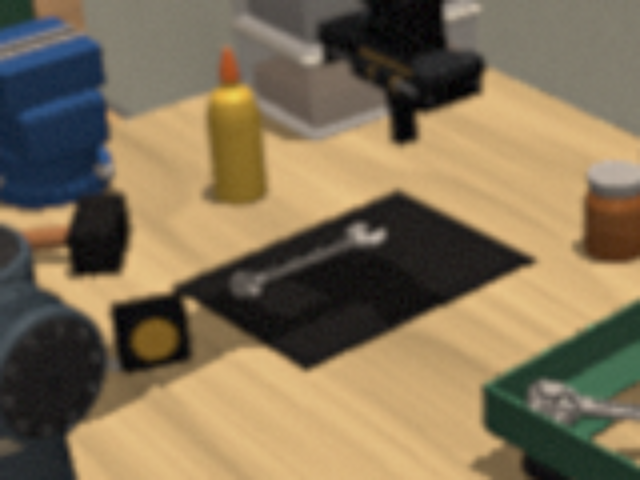

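The ring caught on the nut and the fingers slipped off, so the wrench is still on the nut with its handle drooping into the base. I'll fit its pose in both cameras, then return above it with the gripper open.

```bash
cat > fit.py <<'E'
from h import *
from scipy.optimize import minimize
def run():
    ms=[]
    for c in('top','side'):
        p=robot.camera(c);r=robot.outline_of(p,'wrench')
        best=[d for d in r if np.hypot(*(np.array(np.nonzero(d['region'])[::-1]).mean(1)-proj(p,[.56,-.18,.06])[0]))<25]
        print(c,[(round(d['score'],2),int(d['region'].sum())) for d in best],'place',{n:[np.round(d['at'],3).tolist() for d in robot.place_of(p,n)[:1]] for n in('wrench','wrench_grip')})
        if best: ms.append((p,best[0]['region']))
    t=np.linspace(0,2*np.pi,24,endpoint=False)
    parts=[np.c_[.0245*np.cos(t),.0245*np.sin(t)],np.array([[.02,-.01],[.19,-.01],[.19,.01],[.02,.01]]),np.c_[.203+.025*np.cos(t),.029*np.sin(t)]]
    def cost(v):
        yaw,pit,x,y,z=v[0],v[1],v[2],v[3],v[4];e=0
        Rm=R.from_euler('zy',[yaw,pit],degrees=True).as_matrix()
        for p,m in ms:
            im=np.zeros((384*4,512*4),np.uint8)
            for q in parts:
                X=np.c_[q,np.full(len(q),.007)]@Rm.T+[x,y,z]
                cv2.fillPoly(im,[np.int32((proj(p,X)+.5)*4)],255)
            f=cv2.resize(im,(512,384),interpolation=cv2.INTER_AREA)/255.
            e+=1-np.minimum(f,m).sum()/np.maximum(f,m).sum()
        return e+((x-.4725)**2+(y+.1315)**2)/.003**2*.02
    res=min((minimize(cost,[yw,pt,.4725,-.1315,.062],method='Nelder-Mead',options=dict(initial_simplex=np.array([.0]+[0]*4)+np.array([yw,pt,.4725,-.1315,.062])+np.vstack([np.zeros(5),np.diag([4,4,.003,.003,.004])]),maxfev=250)) for yw in(-32,-26) for pt in(3,10)),key=lambda r:r.fun)
    v=res.x;Rm=R.from_euler('zy',v[:2],degrees=True).as_matrix()
    print('cost',res.fun.round(3),'n',len(ms),'yaw,pitchdown,xyz',v.round(4),'grip130',(Rm@[.13,0,.007]+v[2:]).round(4))
run()
E
python3 fit.py
```

```text
top [(0.85, 470)] place {'wrench': [[0.47, -0.131, 0.067]], 'wrench_grip': [[0.584, -0.195, 0.032]]}
side [(0.74, 365)] place {'wrench': [[0.511, -0.584, -0.002]], 'wrench_grip': [[0.584, -0.191, 0.033]]}
cost 0.811 n 2 yaw,pitchdown,xyz [-27.9473  17.0422   0.4714  -0.1319   0.0617] grip130 [ 0.5832 -0.1928  0.0347]
```

{"method": "servo_tool", "body": {"rows": [-1, -0.001, -0.035, 0, 0, -1, -0.001, -0.035, 0, 0, -1, -0.001, -0.035, 0, 0, -1, -0.001, -0.035, 0, 0, -1, -0.001, -0.035, 0, 0]}}

```text
time: 43.65
position: [0.5781, 0.045, 0.1708]
tool_rot: [-0.002, 1.0, -0.0, 0.0]
ft_force: [0.7, 0.1, -0.2]
grip_width: 0.0259
grip_force: 0.0
```

{"method": "servo_tool", "body": {"rows": [-1, -0.001, -0.035, 0, 0, -1, -0.001, -0.035, 0, 0, -1, -0.001, -0.035, 0, 0, -1, -0.001, -0.035, 0, 0, -1, -0.001, -0.035, 0, 0]}}

```text
time: 44.07
position: [0.5837, -0.1303, 0.1708]
tool_rot: [-0.002, 1.0, 0.0, 0.0]
ft_force: [0.5, -0.1, 0.2]
grip_width: 0.0592
grip_force: 0.0
```

{"method": "servo_tool", "body": {"rows": [-1, 0, -0.035, 0, 0, -1, 0, -0.035, 0, 0, -1, 0, 0, 0, 6.2, -1, 0, 0, 0, 6.2, -1, 0, 0, 0, 6.2]}}

```text
time: 44.48
position: [0.5838, -0.1998, 0.1705]
tool_rot: [0.164, 0.987, 0.0, -0.0]
ft_force: [0.6, 0.1, -0.4]
grip_width: 0.0856
grip_force: 0.0
```

{"method": "servo_tool", "body": {"rows": [-1, 0, 0, 0, 6.2, -1, 0, 0, 0, 6.2, -1, 0, 0, 0, 0, -1, 0, 0, 0, 0]}}

```text
time: 44.82
position: [0.584, -0.1986, 0.1707]
tool_rot: [0.264, 0.964, -0.0, -0.0]
ft_force: [-1.1, 0.6, -0.4]
grip_width: 0.0872
grip_force: 0.0
```

```bash
python3 st.py
```

```text
44.82 [ 0.584  -0.1986  0.1707] handle -30.65 tilt [-0.0001  0.    ] Ftool [ 1.25 -0.04  0.42] M [0.029 0.007 0.01 ] ring [ 0.4718 -0.132   0.1707] Tcw_on_nut 0.0
```

The wrench droops about 17° at yaw −28°. I'll grip it deeper in the pads and nearer the balance point, then lift a little.

{"method": "servo_tool", "body": {"rows": [-1, 0.0179, 0.0039, 0.03, -2.2, -1, 0, 0, 0.04, 0, -1, 0, 0, 0.035, 0, -1, 0, 0, 0.02, 0, -1, 0, 0, 0.0157, 0], "newtons": 60}}

```text
time: 45.23
position: [0.5694, -0.1852, 0.0275]
tool_rot: [0.246, 0.969, 0.0, -0.002]
ft_force: [1.0, 0.4, 0.0]
grip_width: 0.0872
grip_force: 0.0
```

{"method": "servo_tool", "body": {"rows": [-1, 0, 0, 0, 0, -1, 0, 0, 0, 0, 1, 0, 0, 0, 0, 1, 0, 0, 0, 0, 1, 0, 0, 0, 0]}}

```text
time: 45.65
position: [0.5717, -0.1866, 0.0316]
tool_rot: [0.247, 0.969, -0.0, 0.001]
ft_force: [-0.2, -0.2, 0.5]
grip_width: 0.0744
grip_force: 0.0
```

{"method": "servo_tool", "body": {"rows": [1, 0, 0, 0, 0, 1, 0, 0, 0, 0, 1, 0, 0, 0, 0, 1, 0, 0, 0, 0, 1, 0, 0, 0, 0]}}

```text
time: 46.07
position: [0.5707, -0.1861, 0.0302]
tool_rot: [0.247, 0.969, -0.0, 0.0]
ft_force: [0.2, 0.8, 0.6]
grip_width: 0.0418
grip_force: 0.0
```

{"method": "servo_tool", "body": {"rows": [1, 0, 0, 0, 0, 1, 0, 0, 0, 0, 1, 0, 0, 0, 0, 1, 0, 0, 0, 0, 1, 0, 0, 0, 0]}}

```text
time: 46.48
position: [0.5709, -0.1859, 0.03]
tool_rot: [0.247, 0.969, 0.0, 0.0]
ft_force: [1.9, 2.4, -0.4]
grip_width: 0.0193
grip_force: 60.0
```

{"method": "servo_tool", "body": {"rows": [1, 0, 0, 0, 0, 1, 0, 0, 0, 0, 1, 0, 0, 0, 0]}}

```text
time: 46.73
position: [0.5709, -0.1859, 0.03]
tool_rot: [0.247, 0.969, 0.0, 0.0]
ft_force: [0.0, 1.6, -0.7]
grip_width: 0.0191
grip_force: 60.0
```

```bash
python3 st.py
```

```text
46.73 [ 0.5709 -0.1859  0.03  ] handle -28.64 tilt [0.0004 0.0002] Ftool [0.73 1.42 0.73] M [ 0.232 -0.218 -0.135] ring [ 0.4564 -0.1234  0.03  ] Tcw_on_nut 0.02
```

{"method": "servo_tool", "body": {"rows": [1, 0, 0, -0.003, 0, 1, 0, 0, -0.003, 0, 1, 0, 0, -0.003, 0, 1, 0, 0, 0, 0]}}

```text
time: 47.07
position: [0.571, -0.1863, 0.0395]
tool_rot: [0.247, 0.969, -0.0, 0.0]
ft_force: [2.6, 0.4, -5.2]
grip_width: 0.0191
grip_force: 60.0
```

```bash
python3 st.py
```

```text
47.07 [ 0.571  -0.1863  0.0395] handle -28.62 tilt [ 0.0006 -0.0003] Ftool [-2.1   1.6   5.18] M [-0.005 -0.56  -0.199] ring [ 0.4564 -0.1237  0.0394] Tcw_on_nut -0.02
```

The grip is firm and it's coming up with little extra force. I'll keep lifting.

{"method": "servo_tool", "body": {"rows": [1, -0.0008, 0, -0.003, 0, 1, 0, 0, -0.003, 0, 1, 0, 0, -0.003, 0, 1, 0, 0, -0.003, 0, 1, 0, 0, 0, 0]}}

```text
time: 47.48
position: [0.5711, -0.1866, 0.0518]
tool_rot: [0.247, 0.969, -0.0, -0.0]
ft_force: [0.5, -0.0, -3.3]
grip_width: 0.0193
grip_force: 60.0
```

```bash
python3 st.py
```

```text
47.48 [ 0.5711 -0.1866  0.0518] handle -28.6 tilt [-0.0002 -0.0003] Ftool [-0.46  0.21  3.27] M [-0.002 -0.027 -0.017] ring [ 0.4565 -0.1241  0.0518] Tcw_on_nut 0.01
```

{"method": "servo_tool", "body": {"rows": [1, 0, 0, -0.003, 0, 1, 0, 0, -0.003, 0, 1, 0, 0, -0.003, 0, 1, 0, 0, -0.003, 0, 1, 0, 0, 0, 0]}}

```text
time: 47.9
position: [0.5718, -0.1867, 0.0638]
tool_rot: [0.247, 0.969, -0.0, 0.001]
ft_force: [-0.6, 0.2, -3.5]
grip_width: 0.0193
grip_force: 60.0
```

```bash
python3 st.py
```

```text
47.9 [ 0.5718 -0.1867  0.0638] handle -28.61 tilt [ 0.0011 -0.0007] Ftool [ 0.63 -0.13  3.5 ] M [-0.019  0.067  0.015] ring [ 0.4572 -0.1242  0.0637] Tcw_on_nut -0.0
```

It's free. I'll carry it to the mat and lower it slowly, so that the jaw touches first and levels the wrench.

{"method": "servo_tool", "body": {"rows": [1, 0, 0, -0.02, 0, 1, 0, 0, -0.03, 0, 1, 0, 0, -0.035, 0, 1, 0, 0, -0.035, 0, 1, 0, 0, -0.006, 0]}}

```text
time: 48.32
position: [0.5749, -0.1882, 0.1954]
tool_rot: [0.247, 0.969, -0.002, 0.006]
ft_force: [2.6, -1.2, -2.2]
grip_width: 0.0188
grip_force: 60.0
```

{"method": "servo_tool", "body": {"rows": [1, 0, 0, 0, -5.7, 1, 0, 0, 0, -5.7, 1, 0, 0, 0, -5.7, 1, 0, 0, 0, -5.7, 1, 0, 0, 0, -5.7]}}

```text
time: 48.73
position: [0.5706, -0.1861, 0.1879]
tool_rot: [-0.001, 1.0, 0.0, -0.001]
ft_force: [0.3, -0.8, -3.2]
grip_width: 0.0193
grip_force: 60.0
```

{"method": "servo_tool", "body": {"rows": [1, 0.0006, 0.034, 0, 0, 1, 0.0006, 0.034, 0, 0, 1, 0.0006, 0.034, 0, 0, 1, 0.0006, 0.034, 0, 0, 1, 0.0006, 0.034, 0, 0]}}

```text
time: 49.15
position: [0.5677, -0.0149, 0.1879]
tool_rot: [0.001, 1.0, 0.0, -0.001]
ft_force: [-0.1, 0.4, -3.6]
grip_width: 0.019
grip_force: 60.0
```

{"method": "servo_tool", "body": {"rows": [1, 0.0006, 0.034, 0, 0, 1, 0.0006, 0.034, 0, 0, 1, 0.0006, 0.034, 0, 0, 1, 0.0006, 0.034, 0, 0, 1, 0.0006, 0.034, 0, 0]}}

```text
time: 49.57
position: [0.565, 0.1551, 0.1879]
tool_rot: [0.001, 1.0, -0.0, -0.001]
ft_force: [1.8, -1.1, -4.4]
grip_width: 0.0194
grip_force: 60.0
```

{"method": "servo_tool", "body": {"rows": [1, 0.0006, 0.034, 0, 0, 1, 0.0006, 0.034, 0, 0, 1, 0, 0, 0.035, 0, 1, 0, 0, 0.035, 0, 1, 0, 0, 0.03, 0]}}

```text
time: 49.98
position: [0.5637, 0.2225, 0.0868]
tool_rot: [-0.0, 1.0, -0.0, -0.001]
ft_force: [0.9, 0.3, -4.4]
grip_width: 0.0192
grip_force: 60.0
```

{"method": "servo_tool", "body": {"rows": [1, 0, 0, 0.02, 0, 1, 0, 0, 0.015, 0, 1, 0, 0, 0.005, 0, 1, 0, 0, 0, 0, 1, 0, 0, 0, 0]}}

```text
time: 50.4
position: [0.5651, 0.2215, 0.049]
tool_rot: [0.001, 1.0, -0.0, -0.0]
ft_force: [0.7, 0.3, -2.9]
grip_width: 0.0191
grip_force: 60.0
```

```bash
python3 st.py
```

```text
50.4 [0.5651 0.2215 0.049 ] handle -0.12 tilt [-0.0001 -0.0001] Ftool [-0.67  0.31  2.94] M [ 0.03  -0.023  0.005] ring [0.4346 0.2218 0.049 ] Tcw_on_nut -0.2
```

{"method": "servo_tool", "body": {"rows": [1, 0, 0, 0.004, 0, 1, 0, 0, 0.004, 0, 1, 0, 0, 0.004, 0, 1, 0, 0, 0.004, 0, 1, 0, 0, 0.004, 0]}}

```text
time: 50.82
position: [0.5647, 0.2215, 0.0293]
tool_rot: [0.001, 1.0, -0.0, -0.0]
ft_force: [-4.4, -0.2, 2.6]
grip_width: 0.019
grip_force: 60.0
```

{"method": "servo_tool", "body": {"rows": [1, 0, 0, 0.004, 0, 1, 0, 0, 0.004, 0, 1, 0, 0, 0.004, 0, 1, 0, 0, 0.003, 0, 1, 0, 0, 0, 0]}}

```text
time: 51.23
position: [0.5648, 0.2216, 0.0134]
tool_rot: [0.001, 1.0, -0.0, -0.0]
ft_force: [-2.5, -0.8, 1.1]
grip_width: 0.0193
grip_force: 60.0
```

```bash
python3 st.py; python3 - <<'E'
from h import *
p=robot.camera('side')
for n in('wrench','wrench_grip'): print(n,[(round(d['score'],2),np.round(d['at'],3)) for d in robot.place_of(p,n)[:1]])
E
```

```text
51.23 [0.5648 0.2216 0.0134] handle -0.11 tilt [-0.0006 -0.0001] Ftool [ 2.51 -0.8  -1.12] M [0.052 0.054 0.045] ring [0.4343 0.2218 0.0135] Tcw_on_nut 0.86
wrench [(0.69, array([0.45 , 0.218, 0.029]))]
wrench_grip [(0.8, array([0.58 , 0.219, 0.019]))]
```

It's levelling as intended. The last few millimetres, then release, retract and check.

{"method": "servo_tool", "body": {"rows": [1, 0, 0, 0.003, 0, 1, 0, 0, 0.003, 0, 1, 0, 0, 0.0015, 0, 1, 0, 0, 0, 0, 1, 0, 0, 0, 0]}}

```text
time: 51.8
position: [0.5652, 0.2216, 0.0064]
tool_rot: [0.001, 1.0, 0.0, 0.0]
ft_force: [-1.8, -0.8, 0.6]
grip_width: 0.0192
grip_force: 60.0
```

{"method": "servo_tool", "body": {"rows": [1, 0, 0, 0, 0, 1, 0, 0, 0, 0, 1, 0, 0, 0, 0], "newtons": 5}}

```text
time: 52.05
position: [0.5653, 0.2215, 0.0062]
tool_rot: [0.001, 1.0, -0.0, 0.0]
ft_force: [-0.2, 1.0, -3.9]
grip_width: 0.0199
grip_force: 5.0
```

{"method": "servo_tool", "body": {"rows": [-1, 0, 0, 0, 0, -1, 0, 0, 0, 0, -1, 0, 0, 0, 0, -1, 0, 0, 0, 0, -1, 0, 0, 0, 0]}}

```text
time: 52.47
position: [0.5653, 0.2216, 0.0069]
tool_rot: [0.001, 1.0, 0.0, 0.0]
ft_force: [0.3, -0.9, -0.0]
grip_width: 0.0454
grip_force: 0.0
```

{"method": "servo_tool", "body": {"rows": [-1, 0, 0, 0, 0, -1, 0, 0, 0, 0, -1, 0, 0, 0, 0, -1, 0, 0, 0, 0, -1, 0, 0, 0, 0]}}

```text
time: 52.88
position: [0.565, 0.2216, 0.0066]
tool_rot: [0.001, 1.0, -0.0, -0.0]
ft_force: [-0.0, -0.2, 0.1]
grip_width: 0.0783
grip_force: 0.0
```

{"method": "servo_tool", "body": {"rows": [-1, 0, 0, -0.02, 0, -1, 0, 0, -0.03, 0, -1, 0, 0, -0.03, 0, -1, 0, 0, -0.03, 0, -1, 0, 0, -0.03, 0]}}

```text
time: 53.3
position: [0.5646, 0.2215, 0.1478]
tool_rot: [0.001, 1.0, -0.0, -0.0]
ft_force: [0.3, 0.8, 0.5]
grip_width: 0.087
grip_force: 0.0
```

{"method": "servo_tool", "body": {"rows": [-1, 0, 0, 0, 0, -1, 0, 0, 0, 0, -1, 0, 0, 0, 0, -1, 0, 0, 0, 0]}}

```text
time: 53.63
position: [0.5637, 0.2213, 0.145]
tool_rot: [0.001, 1.0, -0.0, -0.002]
ft_force: [0.3, -0.2, 0.1]
grip_width: 0.0874
grip_force: 0.0
```

```bash
python3 - <<'E'
import st
from h import *
ok=True
for c in('side','top'):
    p=robot.camera(c)
    for n in('wrench','wrench_grip','tool_mat','small_wrench'):
        d=robot.place_of(p,n)[:1];print(c,n,[(round(e['score'],2),np.round(e['at'],3)) for e in d])
        if c=='side' and n.startswith('wrench') and (not d or d[0]['at'][2]>.02): ok=False
print(ok)
if ok: print(robot.hand_in())
E
```

```text
53.63 [0.5637 0.2213 0.145 ] handle -0.12 tilt [-0.0033 -0.0007] Ftool [-0.28 -0.22 -0.06] M [0.008 0.044 0.019] ring [0.4332 0.2215 0.1455] Tcw_on_nut -0.1
side wrench [(0.77, array([0.45 , 0.22 , 0.008]))]
side wrench_grip [(0.78, array([0.577, 0.22 , 0.009]))]
side tool_mat [(0.72, array([ 0.548,  0.282, -0.   ]))]
side small_wrench [(0.62, array([ 0.352,  0.51 , -0.002]))]
top wrench [(0.6, array([0.45 , 0.217, 0.004]))]
top wrench_grip [(0.48, array([0.582, 0.223, 0.011]))]
top tool_mat [(0.73, array([ 0.542,  0.286, -0.001]))]
top small_wrench []
True
the job is handed in; nothing more can be done
None
```

I handed the job in at about 54 s: the nut came up firm at about 1.85 Nm and the large wrench is lying on the mat, but on the first lift-off the ring caught on the nut and the wrench slipped from the gripper, staying on the nut; I re-gripped it, can't rule out that the slip counts as a drop, and got no verdict back.

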